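# Set out the week's medicines round the pill organiser

### The job

Set out the medicines on the work table for filling the seven-day pill organiser that lies alone on the near part of the table. Lay the long tablet carton flat behind the organiser (the side away from you), parallel to it and centred on it, with a gap of 4 cm; set the tablet cutter squarely on the middle of the carton, lengthwise along it; and stand the brown tablet bottle off the carton's left end and the dropper bottle off its right end, as you see them, each in line with the carton and 3 cm clear of it. Leave everything else where it is.

Things in the scene. Friction and masses are not known exactly. Their poses are not given: they have to be found in the camera images.
- organiser: Clear-blue seven-compartment pill organiser on the near, clear part of the work table to the right (not the one among the clutter far back), fixed, 42 mm wide (its x), 171 mm long (its y), 24 mm high. Origin: centre of its underside. Its +x points to the side away from the robot (behind), its +y to the robot's left, within 0.3 rad.
- carton: Long white tablet carton lying flat on the bench to the left (farther along the bench a low wooden stand with a pack of wipes is fixed), 42 mm wide (its x), 115 mm long (its y), 34 mm high. Origin: centre of its underside, z up. Either end may point either way in the layout.
- cutter: Tablet cutter, a small flat box with a shut lid that is fixed, 41 mm wide (its x), 94 mm long (its y), 17 mm high. Origin: centre of its underside, z up. Either end may point either way.
- tablet_bottle: Brown tablet bottle with a wide ribbed cap, standing: body 51 mm in diameter up to 92 mm, cap 42 mm in diameter, 110 mm high in all. Origin: centre of its underside, z up. Stands on the bench to the left.
- dropper: Slim dropper bottle with a pointed rubber bulb, standing: body 33 mm in diameter up to 65 mm, then a collar 24 mm in diameter and the 13 mm bulb, 102 mm high in all. Origin: centre of its underside, z up. Stands on the bench to the left.
- amber_vial: Bystander, leave alone: short vial with a wide black screw cap, 32 mm in diameter, 67 mm high, among the things on the bench. Origin: centre of its underside.
- powder_jar: Bystander, leave alone: wide jar with a flat lid, 67 mm in diameter, 91 mm high, at the back of the bench. Origin: centre of its underside.
- shaker: Bystander, leave alone: ribbed shaker, 50 mm in diameter, 105 mm high, standing on the robot's side of the organiser. Origin: centre of its underside.
Not all that is in view belongs to the job. There is more than one size of the dropper; the one meant has the size given above. There is more than one size of the tablet_bottle; the one meant has the size given above.

How it is judged:
By the outcome, as a careful person would: the job done as asked, in the order asked, and still so for the second after the job is handed in, with the robot touching nothing.
It also fails if it takes over 120 s, if anything falls off the work surface, if the arm or the gripper's body presses on something with over 40 N, if the wrist force passes 120 N, or if a joint passes its speed limit or range.

### The arm

A 7-joint arm with a two-finger parallel gripper is mounted at the origin on a cart in front of the work surface, level with it; the furniture and walls round the work are solid. World frame = base frame: x ahead of the robot, y to its left, z up, the work surface at z = 0. Lengths are in m, angles in degrees, forces in N, time in s.
With the tool pointing down it reaches from about 0.425 to 0.875 m from the base axis. Payload 4.7 kg.
Tool frame: the origin (TCP) lies midway between the tips of the shut fingers; the grasp point (between the pads) lies 19 mm behind it; z points along the fingers, y is the line along which they close (so a half turn about z gives the same grasp; the last joint's range is limited). The gripper opens to 87 mm and grips with 3 to 60 N. Pads are 19 mm wide; open, the fingers measure 117 mm over their backs; the gripper's body (75 mm by 190 mm) begins 51 mm behind the grasp point.
Start: joints at [77.642, 18.392, -4.016, 83.108, 1.295, 78.541, -3.26], TCP at [0.148, -0.633, 0.223] pointing down, gripper open.
Joint ranges: [-163.93, 163.93], [-17.29, 119.83], [-79.2, 71.16], [3.27, 140.29], [-89.18, 269.18], [5.43, 117.66], [-154.24, 154.24]. Speed limits (degrees/s): [147.25, 147.25, 180, 180, 180, 180, 180].

### API

Orientations are given as [roll, pitch, yaw] about the fixed x, y, z axes, in that order (R = Rz(yaw) Ry(pitch) Rx(roll)).
In Python, from cell import env gives the robot as it stands. The module is installed in compiled form; this text tells all that it offers.
- The arm moves only by the tool step_arm, never from a script. Its argument "rows" is a list of rows, each an object with "angular": the turn, a rotation vector about the tool's x, y, z in units of pi rad (1.0 is pi rad), a list of three; "slide": the shift along the tool's x, y, z in units of 500 mm (1.0 is 500 mm), a list of three; "jaw": the opening, from 0 (shut) to 1 (fully open). A call has 1 to 10 rows; each row shifts and turns the commanded pose from where the row before left it, along the tool's axes as they then stand; what a row does not reach is not made up. A row lasts 1/8 s, in which the tool goes at most 62.5 mm and 10.7 degrees, less where a joint would pass 70% of its speed; a pose out of reach is approached as far as the arm can. A call with a number of a shift or a turn outside -1 to 1 is refused whole. A call with a gripper value outside its range is refused whole. The fingers move at their own pace and stop on an object; "newtons" is the grip in N (left out, the last holds). Time passes only in rows, so rows that do not move let the fingers close. It gives the time, the measured TCP pose, the force, the opening and the grip force at its end, in the units of the state.
- env.get_obs(): the state, without advancing time (a new reading comes with each control period).
- env.read_camera(name): name is "side" or "top" or "wrist"; returns the picture (400x640x3 uint8, red, green, blue); there is no depth.
- env.camera_info(name): a dict with "fx", "fy", "cx", "cy" (pixels), "R" (3x3) and "t" (3): a world point X has camera coordinates R X + t. Camera axes: x right, y down, z forward; pixel columns grow to the right and rows downward; lengths in m; the calibration is good to about 2 mm. A picture is of the moment at which its call begins: read the wrist's pose just before it. camera_info takes no time and is no camera call; for the wrist camera it gives the pose at the moment of the call.
- env.sign_off(): hands the job in; it is judged then, once.
The state is a dict: "time_s": time; "qpos": joint angles; "joint_velocities": joint speeds; "effort": joint torques, N m; "tool_pos": TCP position; "tool_rot": TCP orientation; "force": force on the tool from outside, world axes, zero at the start; "wrist_torque": the same for the moment, N m; "grip_width": finger opening in m; "grasp_force": force on a finger pad.
Only numpy, scipy, OpenCV 4.12 (cv2) and the standard library are available. Lean on these libraries where they do the work, as an engineer would, in place of code of your own. Each camera call takes 0.05 s, during which the arm holds its last target. There are 200 camera calls.

## Working session

There is one attempt and no reset: what is moved stays moved. The work goes in short steps, Python scripts to look and compute and a tool call to move; the robot and the scene stay as the last step left them, time stands still between calls to the robot, and variables do not carry over. Pictures are saved under pics/ and viewed, at most 16 in all, crops included, and the job is handed in when it is done.

Besides the shell and the picture viewer there is one more tool, called after "Emit:" as name([rows], argument=value, ...), one row to a line, values as JSON. step_arm: Moves the arm, as the interface text tells. Shifts and turns lie within -1 to 1; 1 stands for 500 mm of shift or pi rad of turn. Its arguments: {"type":"object","properties":{"rows":{"type":"array"},"newtons":{"type":"number"}},"required":["rows"]}

```bash
mkdir -p pics
cat > h.py <<'E'
import numpy as np, cv2
from cell import env
def snap(c,f):
    i=env.camera_info(c); im=env.read_camera(c); cv2.imwrite('pics/'+f+'.png',cv2.cvtColor(im,cv2.COLOR_RGB2BGR))
    np.savez('pics/'+f+'.npz',**{k:np.array(i[k]) for k in i}); return im
def P(f): 
    d=np.load('pics/'+f+'.npz'); return d
def ray(f,px):
    d=P(f); v=np.array([(px[0]-d['cx'])/d['fx'],(px[1]-d['cy'])/d['fy'],1.]); R=d['R']
    return -R.T@d['t'], R.T@v
def onz(f,px,z):
    o,v=ray(f,px); return o+v*(z-o[2])/v[2]
def proj(f,X):
    d=P(f); c=d['R']@np.array(X)+d['t']; return np.array([d['fx']*c[0]/c[2]+d['cx'],d['fy']*c[1]/c[2]+d['cy']])
def tri(*fp):
    A=np.zeros((3,3));b=np.zeros(3)
    for f,p in fp:
        o,v=ray(f,p); v=v/np.linalg.norm(v); M=np.eye(3)-np.outer(v,v); A+=M;b+=M@o
    return np.linalg.solve(A,b)
E
python3 - <<'E'
from h import *
np.set_printoptions(precision=4,suppress=True)
for c in ['side','top','wrist']:
    snap(c,c+'0'); d=P(c+'0'); print(c,d['fx'],d['cx'],d['cy'],(-d['R'].T@d['t']),d['R'].tolist())
print(env.get_obs())
E
```

```text
side 513.7330869320461 315.0285627797311 200.8698045358831 [ 0.5143 -1.4262  0.8089] [[0.9998171743660447, -0.0012759287308628856, 0.019078517986790673], [0.01627031157059688, -0.46737569442823085, -0.8839090661482802], [0.010044640565706558, 0.8840578783448528, -0.4672694864126087]]
top 361.5079091115629 311.30804162459765 207.06883215875698 [0.362  0.0434 1.2656] [[0.025789402409226066, -0.9996329152649103, 0.008303098358525043], [-0.9910056207046644, -0.026656083861188208, -0.13113852570830528], [0.13131171484348822, -0.0048464329317178525, -0.9913292821422661]]
wrist 282.65698042138416 322.9964442640528 198.23959779762905 [ 0.2293 -0.6138  0.3842] [[0.22766524871553764, -0.9737382297840604, -0.0015473798172548517], [-0.9273097291368226, -0.21729431600778581, 0.30476195051040034], [-0.297094599034529, -0.06794880490277216, -0.9524272986096103]]
{'time_s': 0.15, 'qpos': array([77.6419, 18.4298, -4.0158, 83.1562,  1.2974, 78.5434, -3.2627]), 'joint_velocities': array([-0.0381, -0.0367, -0.0033, -0.2582, -0.0181,  0.0212,  0.0016]), 'effort': array([ -0.0001, -49.1797,  -0.4045, -31.2878,  -0.064 ,   0.0405,
         0.0001]), 'tool_pos': array([ 0.1479, -0.6325,  0.2217]), 'tool_rot': array([-179.916 ,    0.0073,   13.1655]), 'force': array([-0.697 , -0.085 ,  0.1962]), 'wrist_torque': array([ 0.0228, -0.0237, -0.0551]), 'grasp_force': 0.0, 'grip_width': 0.08721530605695203}
```

View pics/side0.png

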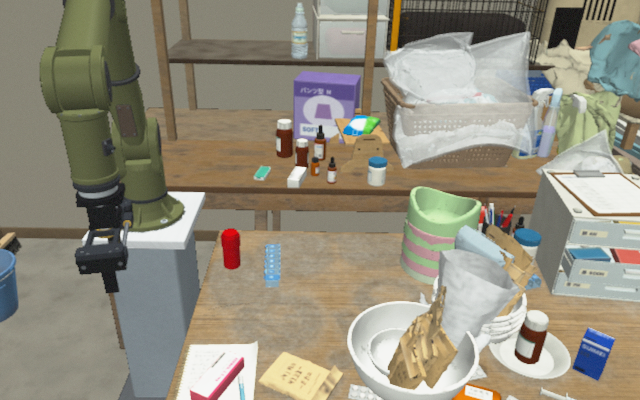

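View pics/top0.png

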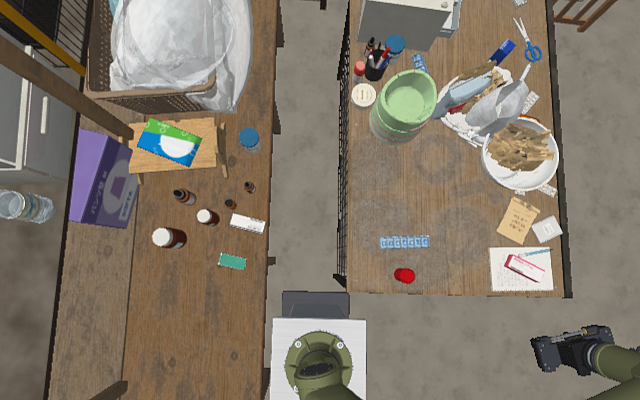

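Run:
```python
from h import *
s=cv2.imread('pics/side0.png');t=cv2.imread('pics/top0.png')
a=cv2.resize(s[110:195,245:400],None,fx=5,fy=5,interpolation=cv2.INTER_CUBIC)[:, :775]
cv2.imwrite('pics/c1.png',a)
b=cv2.resize(t[170:280,140:275],None,fx=5,fy=5,interpolation=cv2.INTER_CUBIC)
cv2.imwrite('pics/c2.png',b)
```

```text
(no output)
```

View pics/c1.png

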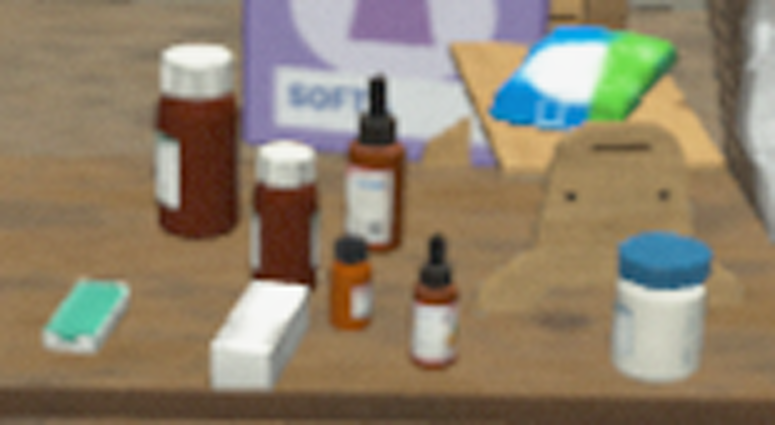

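View pics/c2.png

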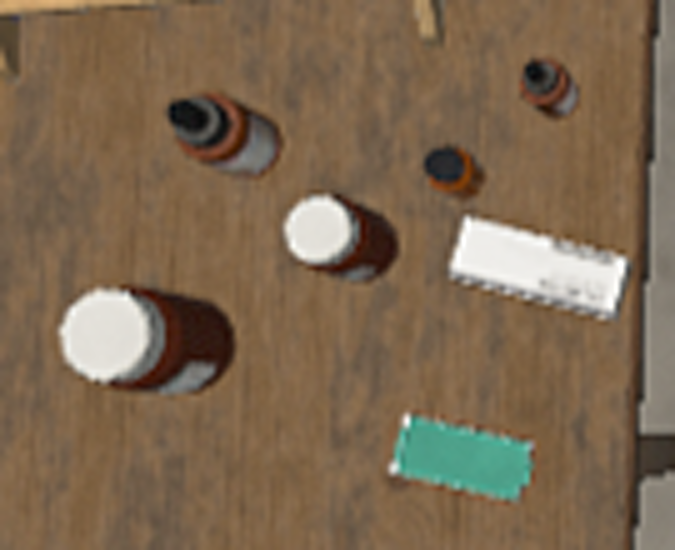

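Run:
```python
from h import *
np.set_printoptions(precision=4,suppress=True)
S=lambda u,v:('side0',(245+u/5,110+v/5)); T=lambda u,v:('top0',(140+u/5,170+v/5))
for n,a,b in [('cartonA',S(311,286),T(468,215)),('B',S(275,345),T(628,262)),('C',S(248,283),T(450,268)),('D',S(212,345),T(612,311)),
 ('bigb cap',S(198,55),T(108,335)),('smb cap',S(287,150),T(320,230)),('bigdrop tip',S(377,78),T(185,110)),('smdrop tip',S(437,238),T(536,72)),('vial',S(351,240),T(445,163)),
 ('cutter',S(87,308),T(465,457))]:
    print(n,tri(a,b))
zb=0
for z in (0.0,):
  for n,b in [('bigb base',S(197,225)),('smb',S(285,278)),('bigdrop',S(376,240)),('smdrop',S(435,358)),('vial',S(350,322))]:
    print(n,onz(*b,z))
# organiser top-face corners in top image
t=cv2.imread('pics/top0.png'); s=cv2.imread('pics/side0.png')
a=cv2.resize(t[225:290,370:440],None,fx=8,fy=8,interpolation=cv2.INTER_CUBIC)[:,:]
b=cv2.resize(s[222:297,210:295],None,fx=8,fy=8,interpolation=cv2.INTER_CUBIC)[:,:]
h=600
c=np.zeros((600,800,3),np.uint8)
a=cv2.resize(t[230:285,370:440],None,fx=5.5,fy=5.5,interpolation=cv2.INTER_CUBIC);b=cv2.resize(s[222:297,210:285],None,fx=5.5,fy=5.5,interpolation=cv2.INTER_CUBIC)
c[:a.shape[0],:a.shape[1]]=a; c[:b.shape[0],386:386+b.shape[1]]=b
cv2.imwrite('pics/c3.png',c[:420])
```

```text
cartonA [0.5    0.3029 0.0342]
B [0.4733 0.1919 0.0382]
C [0.4584 0.3132 0.0318]
D [0.4344 0.2015 0.0335]
bigb cap [0.4077 0.4979 0.1431]
smb cap [0.4798 0.3812 0.1101]
bigdrop tip [0.549  0.4622 0.1394]
smdrop tip [0.5889 0.2503 0.0963]
vial [0.5299 0.3131 0.0672]
cutter [0.3354 0.3    0.0149]
bigb base [0.4083 0.4967 0.    ]
smb [0.4816 0.3944 0.    ]
bigdrop [0.5529 0.4721 0.    ]
smdrop [ 0.5935  0.2561 -0.    ]
vial [0.5318 0.3157 0.    ]
```

View pics/c3.png

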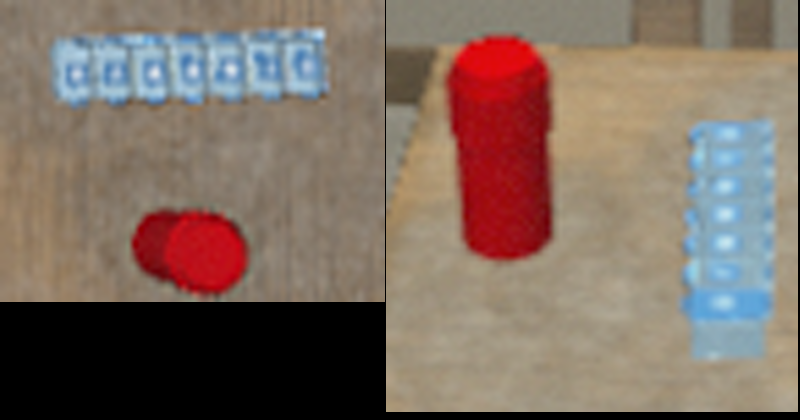

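The small droppers and bottles are told apart by height. For tablet_bottle the candidates are:
- side (285,138), about 143 mm high: too big.
- side (302,152), about 110 mm high: this one.
- The brown bottle on the saucer at (530,340): not on the bench.

For the dropper the candidates are:
- side (320,143), about 139 mm high: too big.
- side (332,170), about 96–102 mm high: this one.

The vial at (315,166) is a bystander. The carton is at (297,177) and the cutter at (262,173). The organiser is at top (404,242), with the shaker at (404,275). Crops c1 and c2 confirm these choices. Next I'll fly to the organiser and measure it with the wrist camera.

```bash
cat >> h.py <<'E'
def state():
    o=env.get_obs(); print('t',round(o['time_s'],2),'pos',np.round(o['tool_pos'],4),'rot',np.round(o['tool_rot'],2),'q',np.round(o['qpos'],0),'F',np.round(o['force'],1),'w',round(o['grip_width'],4)); return o
def plan(x,y,z,yaw=None,pos=None,yaw0=None):
    """rotation first (n rows about tool z), then shift in the tool's axes after turning (or before)"""
    from scipy.spatial.transform import Rotation as Ro
    o=state(); p=np.array(o['tool_pos']) if pos is None else np.array(pos)
    R=Ro.from_euler('xyz',o['tool_rot'],degrees=True)
    d=np.array([x,y,z])-p; s=R.inv().apply(d)/.5
    print('shift now',np.round(s,4),'rows>=',np.ceil(np.linalg.norm(d)/.0625))
    if yaw is not None:
        r=(R.inv()*Ro.from_euler('xyz',[180,0,yaw],degrees=True)).as_rotvec()
        print('turn',np.round(r/np.pi,4),'deg',np.round(np.degrees(r),2),'rows>=',np.ceil(np.degrees(np.linalg.norm(r))/10.7))
        s=Ro.from_euler('xyz',[180,0,yaw],degrees=True).inv().apply(d)/.5; print('shift after turn',np.round(s,4))
E
python3 - <<'E'
from h import *
np.set_printoptions(precision=4,suppress=True)
T=lambda u,v,z:onz('top0',(370+u/5.5,230+v/5.5),z)
c=[T(55,38,.024),T(325,30,.024),T(327,92,.024),T(60,102,.024)]
print(c,np.mean(c,0)); print('shaker',T(206,252,.105))
plan(0.37,-0.33,.26,90)
E
```

```text
[array([ 0.4296, -0.2011,  0.024 ]), array([ 0.439, -0.37 ,  0.024]), array([ 0.4005, -0.3706,  0.024 ]), array([ 0.3899, -0.2042,  0.024 ])] [ 0.4147 -0.2865  0.024 ]
shaker [ 0.3045 -0.2722  0.105 ]
t 0.15 pos [ 0.1479 -0.6325  0.2217] rot [-179.92    0.01   13.17] q [78. 18. -4. 83.  1. 79. -3.] F [-0.7 -0.1  0.2] w 0.0872
shift now [ 0.5703 -0.4881 -0.0759] rows>= 7.0
turn [-0.0004 -0.0003 -0.4269] deg [ -0.08  -0.05 -76.83] rows>= 8.0
shift after turn [ 0.6051  0.4442 -0.0765]
```

Emit:
step_arm([
  {"angular": [0,0,-0.0534],"slide": [0,0,-0.01],"jaw": 1},
  {"angular": [0,0,-0.0534],"slide": [0,0,-0.01],"jaw": 1},
  {"angular": [0,0,-0.0534],"slide": [0,0,-0.01],"jaw": 1},
  {"angular": [0,0,-0.0534],"slide": [0,0,-0.01],"jaw": 1},
  {"angular": [0,0,-0.0534],"slide": [0,0,-0.01],"jaw": 1},
  {"angular": [0,0,-0.0534],"slide": [0,0,-0.01],"jaw": 1},
  {"angular": [0,0,-0.0534],"slide": [0,0,-0.01],"jaw": 1},
  {"angular": [0,0,-0.0534],"slide": [0,0,-0.01],"jaw": 1},
])

```text
time_s: 1.15
tool_pos: [0.148, -0.6327, 0.2622]
tool_rot: [-180.0, -0.0, 90.4]
force: [-0.2, 0.0, -0.5]
grip_width: 0.0868
grasp_force: 0.0
```

Emit:
step_arm([
  {"angular": [0,0,0],"slide": [0.09,0.06,0],"jaw": 1},
  {"angular": [0,0,0],"slide": [0.09,0.06,0],"jaw": 1},
  {"angular": [0,0,0],"slide": [0.09,0.06,0],"jaw": 1},
  {"angular": [0,0,0],"slide": [0.09,0.06,0],"jaw": 1},
  {"angular": [0,0,0],"slide": [0.09,0.06,0],"jaw": 1},
  {"angular": [0,0,0],"slide": [0.09,0.06,0],"jaw": 1},
  {"angular": [0,0,0],"slide": [0.09,0.06,0],"jaw": 1},
  {"angular": [0,0,0],"slide": [0.09,0.06,0],"jaw": 1},
  {"angular": [0,0,0],"slide": [0.09,0.06,0],"jaw": 1},
  {"angular": [0,0,0],"slide": [0,0,0],"jaw": 1},
])

```text
time_s: 2.4
tool_pos: [0.42, -0.2229, 0.2628]
tool_rot: [179.9, -0.0, 90.6]
force: [-0.6, -0.0, -0.4]
grip_width: 0.0872
grasp_force: 0.0
```

Run:
```python
from h import *
state(); snap('wrist','w1'); i=P('w1'); print(-i['R'].T@i['t']); print(proj('w1',[.415,-.287,.024]))
```

```text
t 2.4 pos [ 0.42   -0.2229  0.2628] rot [ 1.7995e+02 -2.0000e-02  9.0580e+01] q [ 63.  -3. -36. 102.  -2.  80.  28.] F [-0.6 -0.  -0.4] w 0.0872
[ 0.41823517 -0.13899351  0.42547461]
[319.62245084 210.59026574]
```

View pics/w1.png

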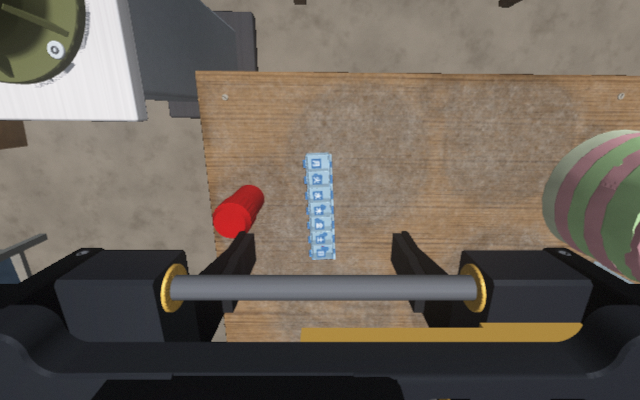

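```bash
cat >> h.py <<'E'
from scipy.optimize import minimize
def box(x,y,yaw,z,dx,dy,dz):
    c,s=np.cos(yaw),np.sin(yaw); return [[x+c*a*dx/2-s*b*dy/2,y+s*a*dx/2+c*b*dy/2,z+h] for a in(-1,1) for b in(-1,1) for h in(0,dz)]
def mask(f,lo,hi,roi):
    im=cv2.cvtColor(cv2.imread('pics/'+f+'.png'),cv2.COLOR_BGR2HSV); m=cv2.inRange(im,lo,hi)
    k=np.zeros_like(m); x0,y0,x1,y1=roi; k[y0:y1,x0:x1]=m[y0:y1,x0:x1]
    k=cv2.morphologyEx(k,cv2.MORPH_CLOSE,np.ones((5,5)));n,l,st,_=cv2.connectedComponentsWithStats(k)
    b=1+np.argmax(st[1:,4]); print(f,'mask',st[b]); return np.uint8(l==b)
def sil(f,pts):
    q=np.float32([proj(f,p) for p in pts]); h=cv2.convexHull(q)
    m=np.zeros((1600,2560),np.uint8); cv2.fillConvexPoly(m,np.int32(np.round((h*4+1.5)*16)),255,shift=4)
    return cv2.resize(m,(640,400),interpolation=cv2.INTER_AREA)/255.
def fit(ms,x0,z,dims):
    """ms: list of (file,mask); x0: x,y,yaw; returns fit"""
    def c(v): return sum(np.abs(sil(f,box(v[0],v[1],v[2],z,*dims))-m).sum()/m.sum() for f,m in ms)
    s=np.array([[0,0,0],[.01,0,0],[0,.01,0],[0,0,.15]])+np.array(x0)
    r=minimize(c,x0,method='Nelder-Mead',options=dict(initial_simplex=s,xatol=1e-5,fatol=1e-5)); 
    r=minimize(c,r.x,method='Nelder-Mead',options=dict(initial_simplex=r.x+(s-s[0])*.4,xatol=1e-5,fatol=1e-5)); print('fit',np.round(r.x,4),'yaw',np.degrees(r.x[2]).round(2),'cost',round(r.fun/len(ms),3)); return r.x
E
python3 - <<'E'
from h import *
a=mask('w1',(90,45,60),(125,255,255),(295,140,345,275)); b=mask('top0',(90,45,60),(125,255,255),(370,228,440,255))
for ms in ([('w1',a)],[('top0',b)],[('w1',a),('top0',b)]): fit(ms,[.415,-.287,-.05],0,(.042,.171,.024))
plan(0.35,0.33,.26,118)
E
```

```text
w1 mask [ 303  153   33  107 2784]
top0 mask [379 236  50  14 607]
fit [ 0.4149 -0.2883  0.0527] yaw 3.02 cost 0.104
fit [ 0.4147 -0.2846  0.0467] yaw 2.67 cost 0.092
fit [ 0.4148 -0.2872  0.0537] yaw 3.08 cost 0.101
t 2.45 pos [ 0.4184 -0.2258  0.2626] rot [-1.7999e+02  3.0000e-02  9.0340e+01] q [ 63.  -3. -36. 102.  -2.  80.  28.] F [-0.2 -0.4  0.9] w 0.0869
shift now [ 1.1123 -0.1303  0.0045] rows>= 9.0
turn [-1.000e-04  2.000e-04 -1.537e-01] deg [-2.000e-02  3.000e-02 -2.766e+01] rows>= 3.0
shift after turn [1.0457 0.401  0.0051]
```

Emit:
step_arm([
  {"angular": [0,0,0],"slide": [0.105,0.03,0],"jaw": 1},
  {"angular": [0,0,0],"slide": [0.105,0.03,0],"jaw": 1},
  {"angular": [0,0,0],"slide": [0.105,0.03,0],"jaw": 1},
  {"angular": [0,0,0],"slide": [0.105,0.02,0],"jaw": 1},
  {"angular": [0,0,0],"slide": [0.105,0,0],"jaw": 1},
  {"angular": [0,0,0],"slide": [0.105,0,0],"jaw": 1},
  {"angular": [0,0,0],"slide": [0.105,0,0],"jaw": 1},
  {"angular": [0,0,0],"slide": [0.105,0,0],"jaw": 1},
  {"angular": [0,0,0],"slide": [0.105,0,0],"jaw": 1},
  {"angular": [0,0,0],"slide": [0.105,0,0],"jaw": 1},
])

```text
time_s: 3.7
tool_pos: [0.4735, 0.2966, 0.262]
tool_rot: [180.0, 0.1, 89.8]
force: [0.6, -0.6, 0.5]
grip_width: 0.0866
grasp_force: 0.0
```

Emit:
step_arm([
  {"angular": [0,0,0],"slide": [0,0,0],"jaw": 1},
  {"angular": [0,0,0],"slide": [0,0,0],"jaw": 1},
])

```text
time_s: 3.95
tool_pos: [0.4727, 0.2958, 0.2618]
tool_rot: [-179.9, 0.1, 90.0]
force: [0.8, -1.0, -0.5]
grip_width: 0.087
grasp_force: 0.0
```

Run:
```python
from h import *
state(); snap('wrist','w2')
state()
for n,p in dict(carton=[.467,.252,.034],cutter=[.335,.3,.017],bottle=[.48,.388,.11],drop=[.591,.253,.1]).items(): print(n,proj('w2',p))
```

```text
t 3.95 pos [0.4727 0.2958 0.2618] rot [-1.7995e+02  8.0000e-02  8.9980e+01] q [ 23.  16. -68.  91.  15.  83. -47.] F [ 0.8 -1.  -0.5] w 0.087
t 4.0 pos [0.4732 0.2949 0.262 ] rot [-1.7999e+02  1.0000e-01  8.9860e+01] q [ 23.  16. -68.  91.  15.  83. -47.] F [ 0.5 -0.5 -0.1] w 0.0871
carton [319.73906476 199.85459779]
cutter [229.26853188 164.98251657]
bottle [330.74218103  99.32487017]
drop [419.95751116 215.78671324]
```

View pics/w2.png

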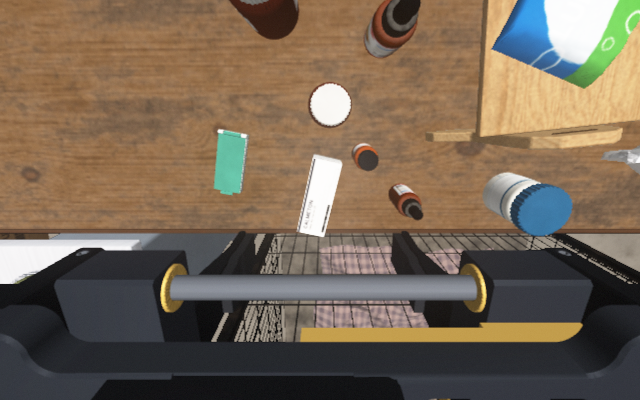

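Run:
```python
from h import *
np.set_printoptions(precision=4,suppress=True)
a=mask('w2',(0,0,130),(180,70,255),(290,148,348,236)); b=mask('top0',(0,0,130),(180,60,255),(226,208,270,238))
for ms in ([('w2',a)],[('top0',b)],[('w2',a),('top0',b)]): fit(ms,[.467,.252,-.23],0,(.042,.115,.034))
# z estimate: free z with both
for z in (-.01,-.005,.005,.01): print(z); fit([('w2',a),('top0',b)],[.467,.252,-.23],z,(.042,.115,.034))
def m2(f,roi):
    g=mask(f,(70,60,60),(95,255,255),roi); return g
a=m2('w2',(205,120,255,205)); b=m2('top0',(210,245,255,275))
for ms in ([('w2',a)],[('top0',b)],[('w2',a),('top0',b)]): fit(ms,[.335,.3,-.2],0,(.041,.094,.017))
w=mask('w2',(0,0,150),(180,60,255),(300,75,360,135)); m=cv2.moments(w,True); c=(m['m10']/m['m00'],m['m01']/m['m00'])
w=mask('top0',(0,0,150),(180,60,255),(194,205,216,226)); m=cv2.moments(w,True); d=(m['m10']/m['m00'],m['m01']/m['m00'])
print('bottle',c,d,tri(('w2',c),('top0',d)),onz('w2',c,.11),onz('top0',d,.11))
print('drop tip',tri(('w2',(418,213)),('side0',(245+437/5,110+238/5)),('top0',(140+536/5,170+72/5))),onz('w2',(418,213),.102))
plan(.467,.252,.26,77)
```

```text
w2 mask [ 296  153   47   83 2409]
top0 mask [230 213  36  21 461]
fit [ 0.4649  0.2541 -0.2292] yaw -13.13 cost 0.037
fit [ 0.4653  0.257  -0.2283] yaw -13.08 cost 0.072
fit [ 0.465   0.255  -0.2271] yaw -13.01 cost 0.063
-0.01
fit [ 0.4653  0.2564 -0.2253] yaw -12.91 cost 0.11
-0.005
fit [ 0.4648  0.2544 -0.2254] yaw -12.92 cost 0.085
0.005
fit [ 0.4649  0.2557 -0.2296] yaw -13.16 cost 0.051
0.01
fit [ 0.4648  0.2566 -0.229 ] yaw -13.12 cost 0.056
w2 mask [ 214  131   31   64 1579]
top0 mask [219 253  27  17 303]
fit [ 0.3334  0.2989 -0.2333] yaw -13.37 cost 0.283
fit [ 0.3342  0.304  -0.2069] yaw -11.86 cost 0.191
fit [ 0.3338  0.3012 -0.2009] yaw -11.51 cost 0.242
w2 mask [ 310   83   41   43 1350]
top0 mask [197 209  13  14 140]
bottle (330.1644444444444, 104.19777777777777) (202.95714285714286, 215.40714285714284) [0.4789 0.3832 0.1135] [0.4794 0.3831 0.11  ] [0.4788 0.3844 0.11  ]
drop tip [0.5896 0.2527 0.0944] [0.5875 0.2574 0.102 ]
t 4.0 pos [0.4732 0.2949 0.262 ] rot [-179.99    0.1    89.86] q [ 23.  16. -68.  91.  15.  83. -47.] F [ 0.5 -0.5 -0.1] w 0.0871
shift now [-0.0859 -0.0122  0.0041] rows>= 1.0
turn [-0.      0.0006  0.0715] deg [-0.    0.1  12.86] rows>= 2.0
shift after turn [-0.0865  0.0073  0.004 ]
```

The wrist view w2 shows the carton at about (320,195), the cutter (230,162), the bottle cap (330,104), the dropper bulb (418,213) and the vial (366,156). The carton fits at (0.465, 0.254), yaw −13.1°, so I'll grasp it now.

Emit:
step_arm([
  {"angular": [0,0,0.036],"slide": [0,0,0],"jaw": 1},
  {"angular": [0,0,0.036],"slide": [0,0,0],"jaw": 1},
  {"angular": [0,0,0],"slide": [-0.0836,0.003,0],"jaw": 1},
  {"angular": [0,0,0],"slide": [0,0,0.09],"jaw": 1},
  {"angular": [0,0,0],"slide": [0,0,0.09],"jaw": 1},
  {"angular": [0,0,0],"slide": [0,0,0.06],"jaw": 1},
  {"angular": [0,0,0],"slide": [0,0,0],"jaw": 1},
  {"angular": [0,0,0],"slide": [0,0,0],"jaw": 1},
])

```text
time_s: 5.0
tool_pos: [0.4655, 0.2554, 0.1439]
tool_rot: [179.9, -0.0, 77.0]
force: [0.3, -0.3, 0.7]
grip_width: 0.087
grasp_force: 0.0
```

Run:
```python
from h import *
plan(.4649,.2543,.006,76.9)
```

```text
t 5.0 pos [0.4655 0.2554 0.1439] rot [ 1.7989e+02 -3.0000e-02  7.6960e+01] q [ 25.  17. -64. 104.  16.  69. -57.] F [ 0.3 -0.3  0.7] w 0.087
shift now [-0.0026 -0.0012  0.2758] rows>= 3.0
turn [ 0.0006 -0.0002  0.0003] deg [ 0.11 -0.03  0.06] rows>= 1.0
shift after turn [-0.0025 -0.0006  0.2758]
```

Emit:
step_arm([
  {"angular": [0,0,0],"slide": [-0.002,-0.001,0.07],"jaw": 1},
  {"angular": [0,0,0],"slide": [0,0,0.07],"jaw": 1},
  {"angular": [0,0,0],"slide": [0,0,0.07],"jaw": 1},
  {"angular": [0,0,0],"slide": [0,0,0.04],"jaw": 1},
  {"angular": [0,0,0],"slide": [0,0,0.022],"jaw": 1},
  {"angular": [0,0,0],"slide": [0,0,0],"jaw": 0.3},
  {"angular": [0,0,0],"slide": [0,0,0],"jaw": 0.3},
  {"angular": [0,0,0],"slide": [0,0,0],"jaw": 0.3},
  {"angular": [0,0,0],"slide": [0,0,0],"jaw": 0.3},
  {"angular": [0,0,0],"slide": [0,0,0],"jaw": 0.3},
], newtons=15)

```text
time_s: 6.25
tool_pos: [0.4636, 0.2555, 0.0067]
tool_rot: [180.0, -0.0, 77.1]
force: [-0.5, -0.3, -0.3]
grip_width: 0.0452
grasp_force: 0.2
```

Emit:
step_arm([
  {"angular": [0,0,0],"slide": [0,0,0],"jaw": 0.3},
  {"angular": [0,0,0],"slide": [0,0,0],"jaw": 0.3},
  {"angular": [0,0,0],"slide": [0,0,0],"jaw": 0.3},
  {"angular": [0,0,0],"slide": [0,0,0],"jaw": 0.3},
], newtons=20)

```text
time_s: 6.75
tool_pos: [0.4636, 0.2554, 0.0067]
tool_rot: [180.0, 0.0, 77.1]
force: [-0.5, -0.5, 2.6]
grip_width: 0.0421
grasp_force: 20.0
```

Emit:
step_arm([
  {"angular": [0,0,0],"slide": [0,0,-0.05],"jaw": 0.3},
  {"angular": [0,0,0],"slide": [0,0,-0.11],"jaw": 0.3},
  {"angular": [0,0,0],"slide": [0,0,-0.11],"jaw": 0.3},
  {"angular": [0,0,0],"slide": [0,0,-0.11],"jaw": 0.3},
  {"angular": [0,0,0],"slide": [0,0,-0.02],"jaw": 0.3},
  {"angular": [0,0,-0.0445],"slide": [0,0,0],"jaw": 0.3},
  {"angular": [0,0,-0.0445],"slide": [0,0,0],"jaw": 0.3},
  {"angular": [0,0,0],"slide": [0,0,0],"jaw": 0.3},
])

```text
time_s: 7.75
tool_pos: [0.4628, 0.2551, 0.2053]
tool_rot: [-179.9, 0.0, 93.0]
force: [-1.3, 0.5, -1.2]
grip_width: 0.0421
grasp_force: 20.0
```

Emit:
step_arm([
  {"angular": [0,0,0],"slide": [-0.108,0.001,0],"jaw": 0.3},
  {"angular": [0,0,0],"slide": [-0.108,0.001,0],"jaw": 0.3},
  {"angular": [0,0,0],"slide": [-0.108,0.001,0],"jaw": 0.3},
  {"angular": [0,0,0],"slide": [-0.108,0.001,0],"jaw": 0.3},
  {"angular": [0,0,0],"slide": [-0.108,0.001,0],"jaw": 0.3},
  {"angular": [0,0,0],"slide": [-0.108,0.001,0],"jaw": 0.3},
  {"angular": [0,0,0],"slide": [-0.108,0.001,0],"jaw": 0.3},
  {"angular": [0,0,0],"slide": [-0.108,0.001,0],"jaw": 0.3},
  {"angular": [0,0,0],"slide": [-0.108,0.001,0],"jaw": 0.3},
  {"angular": [0,0,0],"slide": [-0.108,0,0],"jaw": 0.3},
])

```text
time_s: 9.0
tool_pos: [0.497, -0.285, 0.2057]
tool_rot: [-180.0, -0.0, 93.0]
force: [0.4, 0.8, 0.4]
grip_width: 0.0418
grasp_force: 20.0
```

Emit:
step_arm([
  {"angular": [0,0,0],"slide": [0,0,0.05],"jaw": 0.3},
  {"angular": [0,0,0],"slide": [0,0,0.05],"jaw": 0.3},
  {"angular": [0,0,0],"slide": [0,0,0],"jaw": 0.3},
])

```text
time_s: 9.38
tool_pos: [0.4956, -0.2826, 0.154]
tool_rot: [-179.8, -0.2, 93.0]
force: [0.5, 0.4, 0.5]
grip_width: 0.0417
grasp_force: 20.0
```

Run:
```python
from h import *
plan(.4967,-.2836,.007,93.05)
snap('wrist','w3')
```

```text
t 9.38 pos [ 0.4956 -0.2826  0.154 ] rot [-179.77   -0.2    93.01] q [ 70.  18. -51.  98.  15.  71.  19.] F [0.5 0.4 0.5] w 0.0417
shift now [-0.0031  0.0032  0.2939] rows>= 3.0
turn [-0.0013 -0.0011 -0.0002] deg [-0.23 -0.2  -0.04] rows>= 1.0
shift after turn [-0.0021  0.0021  0.2939]
```

View pics/w3.png

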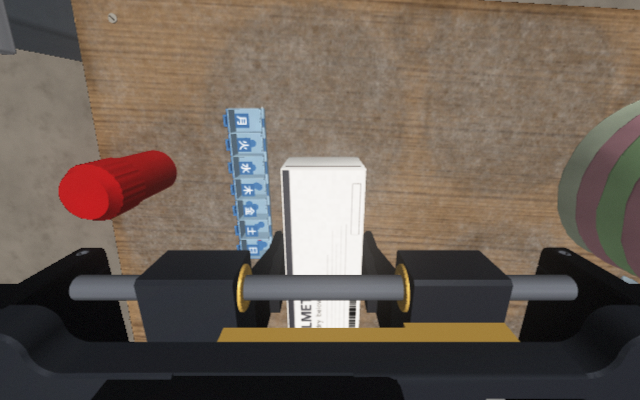

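Run:
```python
from h import *
np.set_printoptions(precision=4,suppress=True)
for z in (.181,): print(onz('w3',(284,170),z),onz('w3',(363,169),z)); 
print(onz('w3',(286,158),.147),onz('w3',(360,158),.147), P('w3')['t'])
a=mask('w3',(90,45,60),(125,255,255),(210,100,275,240))
a=a.copy(); a[240:]=0
def c(v):
    m=sil('w3',box(v[0],v[1],v[2],0,.042,.171,.024)); m[240:]=0; return np.abs(m-a).sum()
s=np.array([[.4148,-.288,.053]]*4)+np.vstack([[0,0,0],np.diag([.006,.006,.05])])
r=minimize(c,s[0],method='Nelder-Mead',options=dict(initial_simplex=s)); print(r.x,np.degrees(r.x[2]),r.fun/a.sum())
```

```text
[ 0.473  -0.2288  0.181 ] [ 0.5115 -0.2262  0.181 ]
[ 0.4696 -0.2287  0.147 ] [ 0.5141 -0.2264  0.147 ] [-0.4787 -0.3104  0.2362]
w3 mask [ 223  109   50  131 4936]
[ 0.4141 -0.2889  0.0381] 2.181908525016092 0.171474083960975
```

Emit:
step_arm([
  {"angular": [0,0,0],"slide": [0.002,0,0.09],"jaw": 0.3},
  {"angular": [0,0,0],"slide": [0,0,0.09],"jaw": 0.3},
  {"angular": [0,0,0],"slide": [0,0,0.07],"jaw": 0.3},
  {"angular": [0,0,0],"slide": [0,0,0.03],"jaw": 0.3},
  {"angular": [0,0,0],"slide": [0,0,0.014],"jaw": 0.3},
  {"angular": [0,0,0],"slide": [0,0,0],"jaw": 0.3},
])

```text
time_s: 10.18
tool_pos: [0.4981, -0.2828, 0.0105]
tool_rot: [179.9, 0.1, 93.1]
force: [0.0, -0.0, 0.6]
grip_width: 0.0419
grasp_force: 20.0
```

Emit:
step_arm([
  {"angular": [0,0,0],"slide": [0,0,0.003],"jaw": 0.3},
  {"angular": [0,0,0],"slide": [0,0,0.003],"jaw": 0.3},
  {"angular": [0,0,0],"slide": [0,0,0.001],"jaw": 0.3},
  {"angular": [0,0,0],"slide": [0,0,0],"jaw": 0.3},
])

```text
time_s: 10.68
tool_pos: [0.4975, -0.2828, 0.0067]
tool_rot: [180.0, 0.0, 93.1]
force: [-1.7, -0.2, 4.9]
grip_width: 0.0423
grasp_force: 20.0
```

Emit:
step_arm([
  {"angular": [0,0,0],"slide": [0,0,0],"jaw": 0.72},
  {"angular": [0,0,0],"slide": [0,0,0],"jaw": 0.72},
  {"angular": [0,0,0],"slide": [0,0,0],"jaw": 0.72},
  {"angular": [0,0,0],"slide": [0,0,-0.04],"jaw": 0.72},
  {"angular": [0,0,0],"slide": [0,0,-0.1],"jaw": 0.72},
  {"angular": [0,0,0],"slide": [0,0,-0.12],"jaw": 1},
  {"angular": [0,0,0],"slide": [0.05,0,-0.1],"jaw": 1},
  {"angular": [0,0,0],"slide": [0.1,0,-0.05],"jaw": 1},
  {"angular": [0,0,0],"slide": [0,0,0],"jaw": 1},
  {"angular": [0,0,0],"slide": [0,0,0],"jaw": 1},
])

```text
time_s: 11.92
tool_pos: [0.4932, -0.208, 0.2119]
tool_rot: [180.0, 0.1, 93.1]
force: [0.2, 0.1, -0.6]
grip_width: 0.0867
grasp_force: 0.0
```

Run:
```python
from h import *
np.set_printoptions(precision=4,suppress=True)
state(); snap('wrist','w4'); snap('top','top4')
a=mask('w4',(90,45,60),(125,255,255),(200,100,330,262))
o=fit([('w4',a)],[.4148,-.288,.05],0,(.042,.171,.024))
x,y=proj('w4',[.497,-.284,.034]); print(x,y)
b=mask('w4',(0,0,130),(180,50,255),(int(x)-35,int(y)-60,int(x)+35,min(int(y)+60,262)))
k=fit([('w4',b)],[.497,-.284,.05],0,(.042,.115,.034))
c,s=np.cos(o[2]),np.sin(o[2]); d=(k-o)[:2]; print('rel along x',c*d[0]+s*d[1],'along y',-s*d[0]+c*d[1],'dyaw',np.degrees(k[2]-o[2]))
im=cv2.imread('pics/w4.png')
for bb,cl in ((box(*o,0,.042,.171,.024),(0,255,0)),(box(*k,0,.042,.115,.034),(0,0,255))):
    cv2.polylines(im,[cv2.convexHull(np.float32([proj('w4',p) for p in bb])).round().astype(int)],True,cl,1)
cv2.imwrite('pics/w4o.png',cv2.resize(im[90:290,170:420],None,fx=3,fy=3))
```

```text
t 11.93 pos [ 0.4932 -0.208   0.2119] rot [179.98   0.13  93.15] q [ 70.  10. -55.  99.   9.  75.  17.] F [ 0.2  0.1 -0.6] w 0.0867
w4 mask [ 242  166   38   96 2701]
fit [ 0.4124 -0.2879  0.0185] yaw 1.06 cost 0.518
323.3134955521985 234.84435816965225
w4 mask [ 288  179   70   83 3537]
fit [ 0.496  -0.2748  0.0549] yaw 3.14 cost 0.362
rel along x 0.08377121464804134 along y 0.01152660877124211 dyaw 2.0830334972825493
```

View pics/w4o.png

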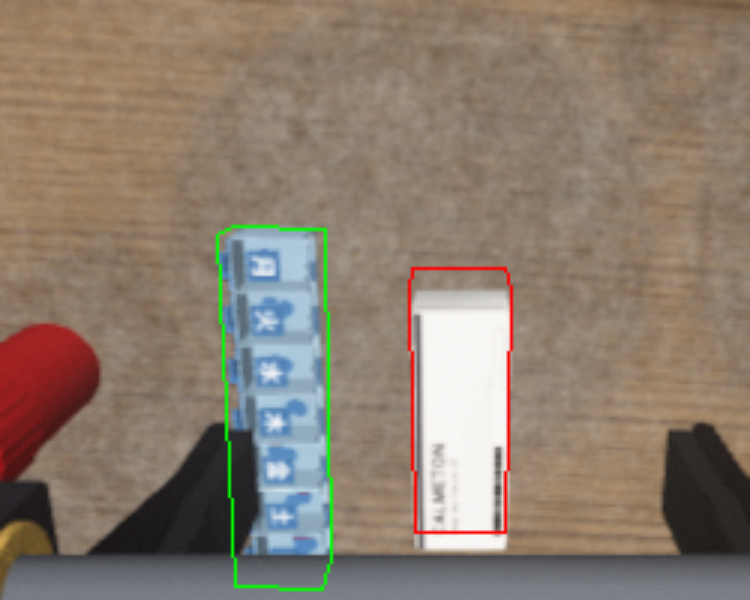

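The gripper hides the near ends of both parts, so I'll back off and look again.

Emit:
step_arm([
  {"angular": [0,0,0],"slide": [0.09,0,-0.05],"jaw": 1},
  {"angular": [0,0,0],"slide": [0.09,0,-0.05],"jaw": 1},
  {"angular": [0,0,0],"slide": [0,0,0],"jaw": 1},
  {"angular": [0,0,0],"slide": [0,0,0],"jaw": 1},
])

```text
time_s: 12.52
tool_pos: [0.4879, -0.1193, 0.2604]
tool_rot: [-179.9, 0.0, 93.0]
force: [-0.6, -0.6, -0.5]
grip_width: 0.0872
grasp_force: 0.0
```

```bash
cat > chk.py <<'E'
from h import *
import sys
np.set_printoptions(precision=4,suppress=True)
f=sys.argv[1]; state(); snap('wrist',f)
def roi(X,w): x,y=proj(f,X).astype(int); return (max(x-w,0),max(y-75,0),x+w,min(y+75,250))
a=mask(f,(90,45,60),(125,255,255),roi([.4148,-.288,.02],32))
o=fit([(f,a)],[.4148,-.288,.05],0,(.042,.171,.024))
b=mask(f,(0,0,125),(180,45,255),roi([.497,-.284,.034],24))
k=fit([(f,b)],[.497,-.284,.05],0,(.042,.115,.034))
c,s=np.cos(o[2]),np.sin(o[2]); d=(k-o)[:2]; print('rel along x',c*d[0]+s*d[1],'along y',-s*d[0]+c*d[1],'dyaw',np.degrees(k[2]-o[2]))
im=cv2.imread('pics/'+f+'.png')
for bb,cl in ((box(*o,0,.042,.171,.024),(0,255,0)),(box(*k,0,.042,.115,.034),(0,0,255))):
    cv2.polylines(im,[cv2.convexHull(np.float32([proj(f,p) for p in bb])).round().astype(int)],True,cl,1)
x,y=proj(f,[.455,-.286,.02]).astype(int)
cv2.imwrite('pics/'+f+'o.png',cv2.resize(im[max(y-80,0):y+80,x-100:x+100],None,fx=3.5,fy=3.5))
E
python3 chk.py w5
```

```text
t 12.53 pos [ 0.4879 -0.1193  0.2604] rot [-179.94    0.01   93.03] q [ 69.   2. -59.  99.   2.  80.  13.] F [-0.6 -0.6 -0.5] w 0.0872
w5 mask [257 216  28  34 847]
fit [ 0.4004 -0.2868 -0.1993] yaw -11.42 cost 2.218
w5 mask [302 229  41  21 597]
fit [ 0.4959 -0.28    0.0396] yaw 2.27 cost 2.507
rel along x 0.09227469586304378 along y 0.02557680985461224 dyaw 13.685377030044437
```

View pics/w5o.png

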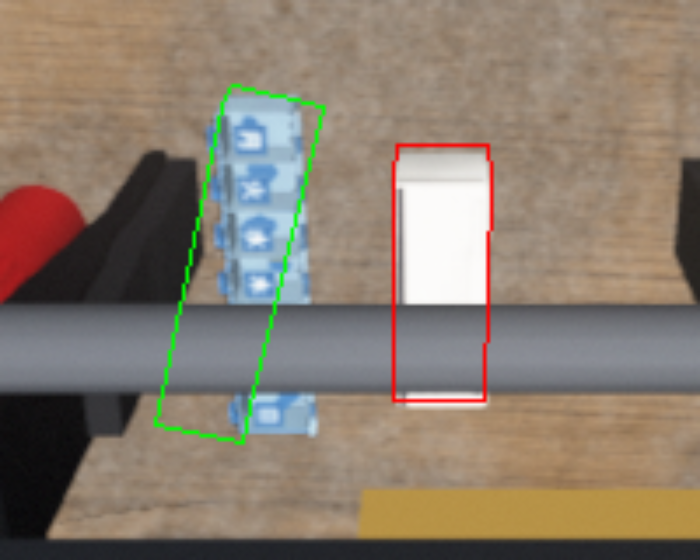

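I moved the wrong way: the target dropped in the image and is hidden by the rod. I'll go back and higher.

Emit:
step_arm([
  {"angular": [0,0,0],"slide": [-0.09,-0.03,-0.03],"jaw": 1},
  {"angular": [0,0,0],"slide": [-0.09,-0.03,-0.03],"jaw": 1},
  {"angular": [0,0,0],"slide": [-0.09,0,-0.03],"jaw": 1},
  {"angular": [0,0,0],"slide": [-0.05,0,-0.01],"jaw": 1},
  {"angular": [0,0,0],"slide": [0,0,0],"jaw": 1},
  {"angular": [0,0,0],"slide": [0,0,0],"jaw": 1},
])

```text
time_s: 13.32
tool_pos: [0.4667, -0.2785, 0.31]
tool_rot: [-179.9, -0.1, 93.1]
force: [-0.2, 0.2, -0.9]
grip_width: 0.0869
grasp_force: 0.0
```

```bash
python3 chk.py w6
```

```text
t 13.32 pos [ 0.4667 -0.2785  0.31  ] rot [-179.94   -0.13   93.12] q [ 75.   8. -52.  89.   6.  86.  26.] F [-0.2  0.2 -0.9] w 0.0869
w6 mask [ 276  112   30  103 2544]
fit [ 0.4145 -0.2875  0.055 ] yaw 3.15 cost 0.136
w6 mask [ 320  127   42   77 2155]
fit [ 0.4968 -0.2836  0.0546] yaw 3.13 cost 0.063
rel along x 0.08229480697140867 along y -0.0006916092683824718 dyaw -0.021761475368325775
```

View pics/w6o.png

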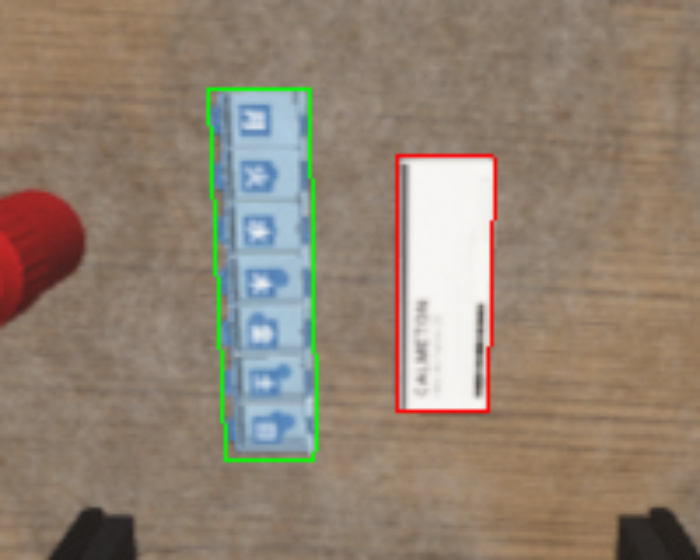

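The carton fits at (0.4968, −0.2836), yaw 3.1°, offset 82.3 mm, centring −0.7 mm and angle 0°: good. On to the cutter.

Emit:
step_arm([
  {"angular": [0,0,0],"slide": [0.118,0.006,0],"jaw": 1},
  {"angular": [0,0,0],"slide": [0.118,0.006,0],"jaw": 1},
  {"angular": [0,0,0],"slide": [0.118,0.006,0],"jaw": 1},
  {"angular": [0,0,0],"slide": [0.118,0.006,0],"jaw": 1},
  {"angular": [0,0,0],"slide": [0.118,0.006,0],"jaw": 1},
  {"angular": [0,0,0],"slide": [0.118,0.006,0],"jaw": 1},
  {"angular": [0,0,0],"slide": [0.118,-0.026,0],"jaw": 1},
  {"angular": [0,0,0],"slide": [0.118,-0.026,0],"jaw": 1},
  {"angular": [0,0,0],"slide": [0.118,-0.026,0],"jaw": 1},
  {"angular": [0,0,0],"slide": [0.118,-0.026,0],"jaw": 1},
])

```text
time_s: 14.62
tool_pos: [0.3891, 0.2981, 0.3127]
tool_rot: [179.2, -0.5, 92.8]
force: [0.5, 0.6, -0.3]
grip_width: 0.0868
grasp_force: 0.0
```

Emit:
step_arm([
  {"angular": [0,0,0.044],"slide": [0,0,0.05],"jaw": 1},
  {"angular": [0,0,0.045],"slide": [0,0,0.05],"jaw": 1},
  {"angular": [0,0,0],"slide": [0,0,0],"jaw": 1},
  {"angular": [0,0,0],"slide": [0,0,0],"jaw": 1},
])

```text
time_s: 15.12
tool_pos: [0.384, 0.2962, 0.2644]
tool_rot: [179.2, -0.9, 77.3]
force: [-0.2, 1.2, 0.2]
grip_width: 0.0871
grasp_force: 0.0
```

Run:
```python
from h import *
np.set_printoptions(precision=4,suppress=True)
state(); f='w7'; snap('wrist',f)
x,y=proj(f,[.3335,.3,.015]).astype(int); print(x,y)
h=cv2.cvtColor(cv2.imread('pics/w7.png'),cv2.COLOR_BGR2HSV); print(h[y,x-60:x+60:5].tolist())
im=cv2.imread('pics/w7.png')
cv2.imwrite('pics/w7c.png',cv2.resize(im[max(y-70,0):y+70,x-80:x+80],None,fx=4,fy=4))
```

```text
t 15.12 pos [0.384  0.2962 0.2644] rot [179.16  -0.92  77.32] q [ 53. -17. -79. 101. -17.  81. -36.] F [-0.2  1.2  0.2] w 0.0871
287 174
[[15, 124, 154], [15, 118, 169], [14, 120, 155], [15, 116, 154], [15, 110, 163], [15, 120, 160], [15, 125, 137], [15, 130, 135], [15, 126, 146], [15, 121, 154], [81, 119, 199], [81, 120, 196], [81, 120, 200], [81, 118, 199], [81, 118, 199], [17, 87, 138], [15, 101, 147], [15, 100, 150], [15, 100, 148], [14, 106, 149], [15, 106, 152], [14, 104, 144], [15, 116, 145], [15, 110, 148]]
```

View pics/w7c.png

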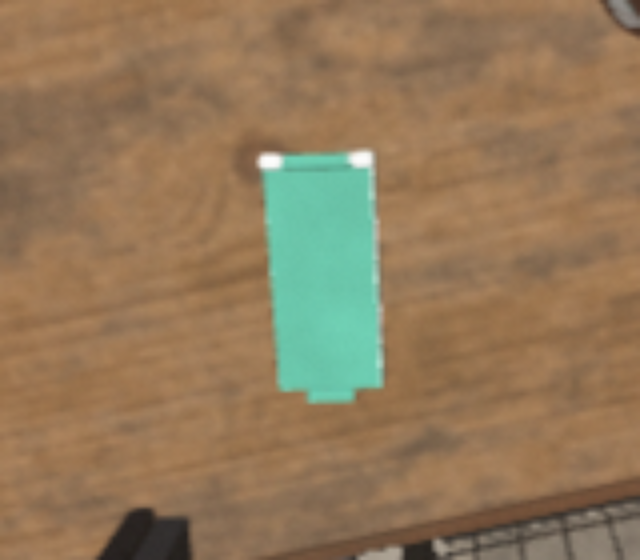

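Joints 2 and 3 are close to their limits here. I'll compute the cutter pose from this view, then extend outward and watch how the joints respond.

Emit:
step_arm([
  {"angular": [0,0,0],"slide": [0.078,0.064,0],"jaw": 1},
  {"angular": [0,0,0],"slide": [0.078,0.064,0],"jaw": 1},
  {"angular": [0,0,0],"slide": [0.078,0.064,0],"jaw": 1},
  {"angular": [0,0,0],"slide": [0.078,0.064,0],"jaw": 1},
  {"angular": [0,0,0],"slide": [0,0,0],"jaw": 1},
])

```text
time_s: 15.8
tool_pos: [0.4299, 0.331, 0.3044]
tool_rot: [174.0, -7.2, 77.5]
force: [-0.9, -1.0, -0.4]
grip_width: 0.087
grasp_force: 0.0
```

Run:
```python
from h import *
np.set_printoptions(precision=4,suppress=True)
state(); f='w7'
h=cv2.cvtColor(cv2.imread('pics/w7.png'),cv2.COLOR_BGR2HSV)
m=cv2.inRange(h,(60,50,60),(100,255,255))|cv2.inRange(h,(0,0,190),(180,60,255))
k=np.zeros_like(m); k[135:212,340-130:350]=m[135:212,210:350]
n,l,st,_=cv2.connectedComponentsWithStats(cv2.morphologyEx(k,cv2.MORPH_CLOSE,np.ones((3,3)))); b=1+np.argmax(st[1:,4]); print(st[b])
w=np.uint8(l==b)
fit([(f,w)],[.3335,.3,-.2],0,(.041,.094,.017))
# lid corners: crop px (u/4+x-80, v/4+y-70), x=287,y=174
q=lambda u,v:onz(f,(207+u/4,104+v/4),.017)
A,B,C,D=q(260,155),q(374,153),q(384,389),q(278,391); E_=(q(308,402)+q(354,402))/2
print(A,B,C,D,'tab',E_)
print('len',np.linalg.norm((A+B)/2-E_),'wid',np.linalg.norm(A-B),np.linalg.norm(C-D)); v=(A+B)/2-(C+D)/2; print('mid',((A+B)/2+E_)/2,'yaw',np.degrees(np.arctan2(-v[0],v[1])))
```

```text
t 15.8 pos [0.4299 0.331  0.3044] rot [174.01  -7.17  77.48] q [ 55. -17. -79.  97. -19.  77. -36.] F [-0.9 -1.  -0.4] w 0.087
[ 271  142   32   63 1628]
fit [ 0.3337  0.3004 -0.2167] yaw -12.42 cost 0.125
[0.3245 0.3507 0.017 ] [0.3644 0.3424 0.017 ] [0.3466 0.2555 0.017 ] [0.3072 0.2638 0.017 ] tab [0.3257 0.255  0.017 ]
len 0.09341885197049281 wid 0.04077502925323982 0.04032230351655111
mid [0.3351 0.3008 0.017 ] yaw -11.423754098353102
```

Run:
```python
from h import *
plan(.465,.255,.19,77)
```

```text
t 15.8 pos [0.4299 0.331  0.3044] rot [174.01  -7.17  77.48] q [ 55. -17. -79.  97. -19.  77. -36.] F [-0.9 -1.  -0.4] w 0.087
shift now [-0.1608  0.079   0.2198] rows>= 3.0
turn [ 0.0331 -0.0399  0.0006] deg [ 5.95 -7.19  0.11] rows>= 1.0
shift after turn [-0.1324  0.1026  0.2288]
```

Emit:
step_arm([
  {"angular": [0,0,0],"slide": [-0.04,0.02,0.055],"jaw": 1},
  {"angular": [0,0,0],"slide": [-0.04,0.02,0.055],"jaw": 1},
  {"angular": [0,0,0],"slide": [-0.04,0.02,0.055],"jaw": 1},
  {"angular": [0.016,-0.02,0],"slide": [-0.04,0.02,0.055],"jaw": 1},
  {"angular": [0.017,-0.02,0],"slide": [0,0,0],"jaw": 1},
  {"angular": [0,0,0],"slide": [0,0,0],"jaw": 1},
])

```text
time_s: 16.55
tool_pos: [0.458, 0.2578, 0.1958]
tool_rot: [-180.0, -1.0, 77.3]
force: [-0.5, -0.4, 0.1]
grip_width: 0.0868
grasp_force: 0.0
```

Run:
```python
from h import *
plan(.465,.255,.19,77)
```

```text
t 16.55 pos [0.458  0.2578 0.1958] rot [-179.98   -0.96   77.28] q [ 34.  15. -74. 102.  14.  74. -56.] F [-0.5 -0.4  0.1] w 0.0868
shift now [-0.0025  0.0148  0.0115] rows>= 1.0
turn [-0.0001 -0.0053  0.0015] deg [-0.02 -0.96  0.28] rows>= 1.0
shift after turn [-0.0022  0.0148  0.0115]
```

Run:
```python
from h import *
o=state(); print(o['qpos'])
plan(.40,.275,.13,78)
```

```text
t 16.55 pos [0.458  0.2578 0.1958] rot [-179.98   -0.96   77.28] q [ 34.  15. -74. 102.  14.  74. -56.] F [-0.5 -0.4  0.1] w 0.0868
[ 34.3848151   14.98049827 -74.43228918 101.57933536  14.38303598
  74.03181641 -56.09727344]
t 16.55 pos [0.458  0.2578 0.1958] rot [-179.98   -0.96   77.28] q [ 34.  15. -74. 102.  14.  74. -56.] F [-0.5 -0.4  0.1] w 0.0868
shift now [ 0.0059 -0.1208  0.1317] rows>= 2.0
turn [-0.0001 -0.0053 -0.004 ] deg [-0.01 -0.96 -0.72] rows>= 1.0
shift after turn [ 0.0096 -0.1207  0.1315]
```

Emit:
step_arm([
  {"angular": [0,-0.005,-0.004],"slide": [0,0,0.066],"jaw": 1},
  {"angular": [0,0,0],"slide": [0,0,0.066],"jaw": 1},
  {"angular": [0,0,0],"slide": [0.005,-0.06,0],"jaw": 1},
  {"angular": [0,0,0],"slide": [0.005,-0.06,0],"jaw": 1},
  {"angular": [0,0,0],"slide": [0,0,0],"jaw": 1},
])

```text
time_s: 17.18
tool_pos: [0.3999, 0.2739, 0.1315]
tool_rot: [179.4, 0.3, 77.9]
force: [0.6, -0.1, -0.4]
grip_width: 0.0872
grasp_force: 0.0
```

Run:
```python
from h import *
print(env.get_obs()['qpos'])
plan(.3345,.3006,.09,78)
```

```text
[ 32.24721507  11.98582592 -75.38566006 110.98232461  13.41474629
  66.39414207 -60.30277661]
t 17.18 pos [0.3999 0.2739 0.1315] rot [179.36   0.28  77.95] q [ 32.  12. -75. 111.  13.  66. -60.] F [ 0.6 -0.1 -0.4] w 0.0872
shift now [ 0.0254 -0.14    0.0813] rows>= 2.0
turn [ 0.0035  0.0015 -0.0003] deg [ 0.64  0.28 -0.05] rows>= 1.0
shift after turn [ 0.0251 -0.139   0.083 ]
```

Emit:
step_arm([
  {"angular": [0.0035,0.0015,0],"slide": [0,0,0.083],"jaw": 1},
  {"angular": [0,0,0],"slide": [0.012,-0.07,0],"jaw": 1},
  {"angular": [0,0,0],"slide": [0.013,-0.069,0],"jaw": 1},
  {"angular": [0,0,0],"slide": [0,0,0],"jaw": 1},
  {"angular": [0,0,0],"slide": [0,0,0],"jaw": 1},
])

```text
time_s: 17.8
tool_pos: [0.3383, 0.2997, 0.0904]
tool_rot: [-180.0, -0.1, 77.7]
force: [-0.2, -1.3, -0.7]
grip_width: 0.0874
grasp_force: 0.0
```

Run:
```python
from h import *
print(env.get_obs()['qpos'])
plan(.3345,.3006,.002,78)
```

```text
[ 28.38853989   9.13628636 -76.05596407 117.41628319  10.072746
  60.66441732 -64.74157664]
t 17.8 pos [0.3383 0.2997 0.0904] rot [-1.7996e+02 -1.2000e-01  7.7720e+01] q [ 28.   9. -76. 117.  10.  61. -65.] F [-0.2 -1.3 -0.7] w 0.0874
shift now [-0.0002 -0.0077  0.1767] rows>= 2.0
turn [-0.0002 -0.0007 -0.0016] deg [-0.04 -0.12 -0.28] rows>= 1.0
shift after turn [ 0.0002 -0.0079  0.1767]
```

Emit:
step_arm([
  {"angular": [0,0,-0.001],"slide": [0,-0.008,0.07],"jaw": 1},
  {"angular": [0,0,0],"slide": [0,0,0.06],"jaw": 1},
  {"angular": [0,0,0],"slide": [0,0,0.03],"jaw": 1},
  {"angular": [0,0,0],"slide": [0,0,0.012],"jaw": 1},
  {"angular": [0,0,0],"slide": [0,0,0],"jaw": 0.3},
  {"angular": [0,0,0],"slide": [0,0,0],"jaw": 0.3},
  {"angular": [0,0,0],"slide": [0,0,0],"jaw": 0.3},
  {"angular": [0,0,0],"slide": [0,0,0],"jaw": 0.3},
  {"angular": [0,0,0],"slide": [0,0,0],"jaw": 0.3},
  {"angular": [0,0,0],"slide": [0,0,0],"jaw": 0.3},
], newtons=20)

```text
time_s: 19.05
tool_pos: [0.3327, 0.3016, 0.004]
tool_rot: [-179.8, -0.1, 78.0]
force: [0.4, -0.2, 0.9]
grip_width: 0.0396
grasp_force: 20.0
```

Emit:
step_arm([
  {"angular": [0,0,0],"slide": [0,0,0],"jaw": 0.3},
  {"angular": [0,0,0],"slide": [0,0,0],"jaw": 0.3},
  {"angular": [0,0,0],"slide": [0,0,0],"jaw": 0.3},
])

```text
time_s: 19.42
tool_pos: [0.3326, 0.3017, 0.004]
tool_rot: [-179.8, -0.1, 78.0]
force: [0.7, -0.5, 2.9]
grip_width: 0.0398
grasp_force: 20.0
```

Run:
```python
from h import *
print(env.get_obs()['qpos'])
plan(.43,.25,.13,78)
```

```text
[ 15.8448764   19.91181664 -66.65509798 121.84236113  22.96917622
  52.29060927 -76.03802493]
t 19.43 pos [0.3326 0.3017 0.004 ] rot [-1.7979e+02 -1.2000e-01  7.7990e+01] q [ 16.  20. -67. 122.  23.  52. -76.] F [ 0.7 -0.5  2.9] w 0.0398
shift now [-0.06    0.2111 -0.2529] rows>= 3.0
turn [-0.0011 -0.0007 -0.0001] deg [-0.21 -0.12 -0.01] rows>= 1.0
shift after turn [-0.0606  0.212  -0.252 ]
```

Emit:
step_arm([
  {"angular": [0,0,0],"slide": [0,0,-0.05],"jaw": 0.3},
  {"angular": [0,0,0],"slide": [0,0,-0.09],"jaw": 0.3},
  {"angular": [0,0,0],"slide": [0,0,-0.05],"jaw": 0.3},
  {"angular": [0,0,0],"slide": [-0.036,0.073,-0.045],"jaw": 0.3},
  {"angular": [0,0,0],"slide": [-0.036,0.073,-0.045],"jaw": 0.3},
  {"angular": [0,0,0],"slide": [-0.036,0.073,-0.045],"jaw": 0.3},
  {"angular": [0,0,0],"slide": [-0.036,0.073,-0.045],"jaw": 0.3},
  {"angular": [0,0,0],"slide": [0,0,0],"jaw": 0.3},
])

```text
time_s: 20.42
tool_pos: [0.4641, 0.198, 0.1892]
tool_rot: [-179.9, -0.3, 77.6]
force: [-0.4, 0.5, -0.7]
grip_width: 0.0397
grasp_force: 20.0
```

Run:
```python
from h import *
plan(.4968,-.2836,.19,93.1)
```

```text
t 20.43 pos [0.4641 0.198  0.1892] rot [-179.87   -0.25   77.65] q [ 41.   9. -71. 104.   9.  73. -45.] F [-0.4  0.5 -0.7] w 0.0397
shift now [-0.9269  0.2699 -0.0064] rows>= 8.0
turn [-0.0005 -0.0015 -0.0858] deg [ -0.09  -0.27 -15.45] rows>= 2.0
shift after turn [-0.9653  0.0132 -0.0017]
```

Emit:
step_arm([
  {"angular": [0,-0.001,-0.043],"slide": [0,0,0],"jaw": 0.3},
  {"angular": [0,0,-0.043],"slide": [0,0,0],"jaw": 0.3},
  {"angular": [0,0,0],"slide": [-0.12,0.0017,0],"jaw": 0.3},
  {"angular": [0,0,0],"slide": [-0.12,0.0017,0],"jaw": 0.3},
  {"angular": [0,0,0],"slide": [-0.12,0.0017,0],"jaw": 0.3},
  {"angular": [0,0,0],"slide": [-0.12,0.0017,0],"jaw": 0.3},
  {"angular": [0,0,0],"slide": [-0.12,0.0017,0],"jaw": 0.3},
  {"angular": [0,0,0],"slide": [-0.12,0.0017,0],"jaw": 0.3},
  {"angular": [0,0,0],"slide": [-0.12,0.0017,0],"jaw": 0.3},
  {"angular": [0,0,0],"slide": [-0.12,0.0017,0],"jaw": 0.3},
])

```text
time_s: 21.68
tool_pos: [0.4967, -0.2788, 0.1875]
tool_rot: [-179.8, -0.0, 93.6]
force: [0.3, 0.7, 0.1]
grip_width: 0.04
grasp_force: 20.0
```

Emit:
step_arm([
  {"angular": [0,0,0],"slide": [0,0,0.05],"jaw": 0.3},
  {"angular": [0,0,0],"slide": [0,0,0],"jaw": 0.3},
  {"angular": [0,0,0],"slide": [0,0,0],"jaw": 0.3},
])

```text
time_s: 22.05
tool_pos: [0.4972, -0.2765, 0.1636]
tool_rot: [-179.8, -0.0, 93.6]
force: [-0.9, 0.6, -0.0]
grip_width: 0.0397
grasp_force: 20.0
```

Run:
```python
from h import *
plan(.4968,-.2836,.05,93.1)
```

```text
t 22.05 pos [ 0.4972 -0.2765  0.1636] rot [-1.798e+02 -2.000e-02  9.363e+01] q [ 74.  19. -56.  98.  16.  72.  17.] F [-0.9  0.6 -0. ] w 0.0397
shift now [-0.0142 -0.001   0.2271] rows>= 2.0
turn [-0.0011 -0.0001  0.003 ] deg [-0.2  -0.02  0.53] rows>= 1.0
shift after turn [-0.0141 -0.0017  0.2272]
```

Emit:
step_arm([
  {"angular": [-0.001,0,0.0028],"slide": [-0.0125,-0.001,0.06],"jaw": 0.3},
  {"angular": [0,0,0],"slide": [0,0,0.08],"jaw": 0.3},
  {"angular": [0,0,0],"slide": [0,0,0.06],"jaw": 0.3},
  {"angular": [0,0,0],"slide": [0,0,0.02],"jaw": 0.3},
  {"angular": [0,0,0],"slide": [0,0,0],"jaw": 0.3},
])

```text
time_s: 22.68
tool_pos: [0.4969, -0.2841, 0.0539]
tool_rot: [-180.0, 0.0, 93.0]
force: [-0.5, -0.6, 0.5]
grip_width: 0.0399
grasp_force: 20.0
```

Emit:
step_arm([
  {"angular": [0,0,0],"slide": [0,0,0],"jaw": 0.3},
])

```text
time_s: 22.8
tool_pos: [0.4976, -0.285, 0.0548]
tool_rot: [179.9, 0.1, 93.0]
force: [-0.6, -0.2, -0.2]
grip_width: 0.0399
grasp_force: 20.0
```

Run:
```python
from h import *
plan(.4968,-.2836,.04,93.1)
snap('side','s8');snap('wrist','w8')
im=cv2.imread('pics/s8.png'); x,y=proj('s8',[.49,-.285,.03]).astype(int)
a=cv2.resize(im[y-50:y+40,x-60:x+60],None,fx=5,fy=5,interpolation=cv2.INTER_CUBIC); cv2.imwrite('pics/s8c.png',a)
```

```text
t 22.8 pos [ 0.4976 -0.285   0.0548] rot [1.7991e+02 1.0000e-01 9.2990e+01] q [ 70.  26. -52. 104.  23.  62.  13.] F [-0.6 -0.2 -0.2] w 0.0399
shift now [ 0.0028 -0.0016  0.0297] rows>= 1.0
turn [ 0.0005  0.0006 -0.0006] deg [ 0.09  0.1  -0.11] rows>= 1.0
shift after turn [ 0.0028 -0.0015  0.0297]
```

Emit:
step_arm([
  {"angular": [0,0,0],"slide": [0.0018,-0.001,0.01],"jaw": 0.3},
  {"angular": [0,0,0],"slide": [0,0,0.01],"jaw": 0.3},
  {"angular": [0,0,0],"slide": [0,0,0.006],"jaw": 0.3},
  {"angular": [0,0,0],"slide": [0,0,0.003],"jaw": 0.3},
  {"angular": [0,0,0],"slide": [0,0,0],"jaw": 0.3},
])

```text
time_s: 23.52
tool_pos: [0.4958, -0.2837, 0.0385]
tool_rot: [-180.0, -0.0, 93.0]
force: [1.0, 0.1, -0.4]
grip_width: 0.0395
grasp_force: 20.0
```

Emit:
step_arm([
  {"angular": [0,0,0],"slide": [0,0,0.001],"jaw": 0.3},
  {"angular": [0,0,0],"slide": [0,0,0.001],"jaw": 0.3},
  {"angular": [0,0,0],"slide": [0,0,0],"jaw": 0.3},
])

```text
time_s: 23.9
tool_pos: [0.496, -0.2838, 0.0381]
tool_rot: [-180.0, 0.0, 93.0]
force: [-1.0, 0.9, 5.1]
grip_width: 0.0398
grasp_force: 20.0
```

Emit:
step_arm([
  {"angular": [0,0,0],"slide": [0,0,0],"jaw": 0.72},
  {"angular": [0,0,0],"slide": [0,0,0],"jaw": 0.72},
  {"angular": [0,0,0],"slide": [0,0,0],"jaw": 0.72},
  {"angular": [0,0,0],"slide": [0,0,-0.05],"jaw": 0.72},
  {"angular": [0,0,0],"slide": [0,0,-0.11],"jaw": 0.72},
  {"angular": [0,0,0],"slide": [0,0,-0.12],"jaw": 1},
  {"angular": [0,0,0],"slide": [0,0,-0.12],"jaw": 1},
  {"angular": [0,0,0],"slide": [0,-0.04,-0.11],"jaw": 1},
  {"angular": [0,0,0],"slide": [0,0,0],"jaw": 1},
  {"angular": [0,0,0],"slide": [0,0,0],"jaw": 1},
])

```text
time_s: 25.15
tool_pos: [0.4757, -0.2849, 0.292]
tool_rot: [-179.9, 0.0, 92.9]
force: [-0.8, 0.7, -0.4]
grip_width: 0.0867
grasp_force: 0.0
```

Run:
```python
from h import *
np.set_printoptions(precision=4,suppress=True)
print(state()['qpos']); f='w9'; snap('wrist',f)
h=cv2.cvtColor(cv2.imread('pics/w9.png'),cv2.COLOR_BGR2HSV)
x,y=proj(f,[.497,-.284,.034]).astype(int); print(x,y)
r=(slice(max(y-60,0),y+60),slice(x-28,x+28))
def comp(m):
    k=np.zeros_like(m); k[r]=m[r]; n,l,st,_=cv2.connectedComponentsWithStats(cv2.morphologyEx(k,cv2.MORPH_CLOSE,np.ones((3,3)))); b=1+np.argmax(st[1:,4]); print(st[b]); return np.uint8(l==b)
g=cv2.inRange(h,(60,50,60),(100,255,255)); w=cv2.inRange(h,(0,0,125),(180,45,255))
G=comp(g); W=comp(g|w)
fit([(f,G)],[.497,-.284,.05],.034,(.041,.094,.017))
for p in range(2):
  def c(v): return np.abs(np.maximum(sil(f,box(*v,0,.042,.115,.034)),sil(f,box(*v,.034,.041,.094,.017)))-W).sum()/W.sum()
s=np.array([[.497,-.284,.05]]*4)+np.vstack([[0,0,0],np.diag([.006,.006,.1])])
rr=minimize(c,s[0],method='Nelder-Mead',options=dict(initial_simplex=s)); print('carton',rr.x,np.degrees(rr.x[2]),rr.fun)
a=mask(f,(100,45,60),(125,255,255),(230,90,310,235)); fit([(f,a)],[.4148,-.288,.05],0,(.042,.171,.024))
im=cv2.imread('pics/w9.png'); cv2.imwrite('pics/w9c.png',cv2.resize(im[max(y-75,0):y+75,x-110:x+70],None,fx=4,fy=4))
```

```text
t 25.15 pos [ 0.4757 -0.2849  0.292 ] rot [-179.93    0.01   92.94] q [ 79.  12. -58.  89.  10.  85.  24.] F [-0.8  0.7 -0.4] w 0.0867
[ 79.3939  11.5027 -58.3936  89.0603   9.8575  84.9885  23.5841]
337 166
[ 324  136   27   63 1605]
[ 314  122   44   81 2359]
fit [ 0.4948 -0.2856  0.0512] yaw 2.94 cost 0.15
carton [ 0.496  -0.2838  0.0438] 2.511223517773366 0.06307258808567938
w9 mask [ 268  107   32  108 2755]
fit [ 0.4145 -0.289   0.0493] yaw 2.82 cost 0.155
```

View pics/w9c.png

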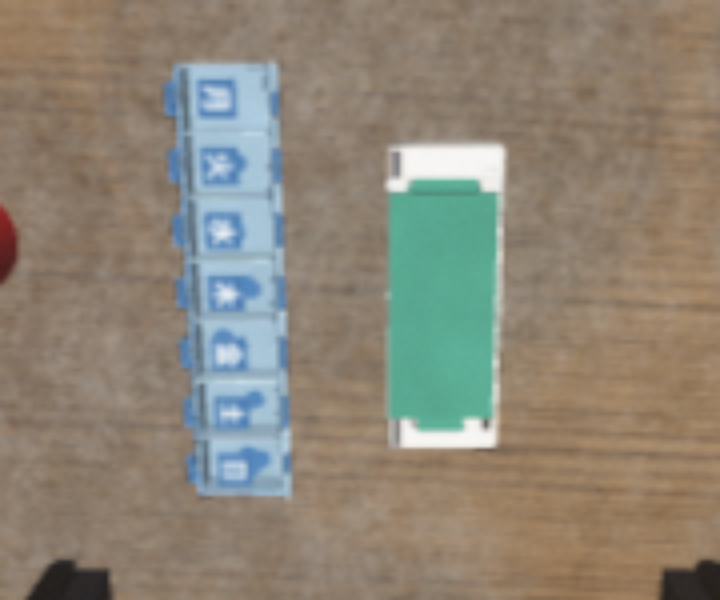

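Run:
```python
from h import *
np.set_printoptions(precision=4,suppress=True)
for p,z in (((338.2,136),.047),((338.2,138.7),.051),((337,198.2),.051),((337,198.2),.043),((338.5,127.2),.034),((337.8,202.7),.034)): print(p,z,onz('w9',p,z))
plan(.58,.0,.26,93)
```

```text
(338.2, 136) 0.047 [ 0.4937 -0.2379  0.047 ]
(338.2, 138.7) 0.051 [ 0.4938 -0.2413  0.051 ]
(337, 198.2) 0.051 [ 0.4979 -0.329   0.051 ]
(337, 198.2) 0.043 [ 0.4984 -0.3315  0.043 ]
(338.5, 127.2) 0.034 [ 0.494  -0.2266  0.034 ]
(337.8, 202.7) 0.034 [ 0.5008 -0.3417  0.034 ]
t 25.2 pos [ 0.4755 -0.2846  0.2913] rot [-179.87   -0.06   92.97] q [ 79.  12. -58.  89.  10.  85.  24.] F [-0.9  0.   0.7] w 0.0871
shift now [0.5576 0.2384 0.0626] rows>= 5.0
turn [-0.0007 -0.0003 -0.0002] deg [-0.13 -0.06 -0.03] rows>= 1.0
shift after turn [0.5576 0.2386 0.0625]
```

The cutter sits on the carton centred within 1 mm, with green ends at y −0.238 and −0.330 and carton ends at −0.227 and −0.342. Next is the tablet bottle.

Emit:
step_arm([
  {"angular": [0,0,0],"slide": [0.112,0.048,0.009],"jaw": 1},
  {"angular": [0,0,0],"slide": [0.112,0.048,0.009],"jaw": 1},
  {"angular": [0,0,0],"slide": [0.112,0.048,0.009],"jaw": 1},
  {"angular": [0,0,0],"slide": [0.112,0.048,0.009],"jaw": 1},
  {"angular": [0,0,0],"slide": [0.112,0.048,0.009],"jaw": 1},
  {"angular": [0,0,0],"slide": [0.111,-0.01,0.006],"jaw": 1},
  {"angular": [0,0,0],"slide": [0.111,-0.01,0.006],"jaw": 1},
  {"angular": [0,0,0],"slide": [0.111,-0.02,0.006],"jaw": 1},
  {"angular": [0,0,0],"slide": [0.111,-0.02,0.006],"jaw": 1},
])

```text
time_s: 26.32
tool_pos: [0.5386, 0.2227, 0.256]
tool_rot: [-179.8, 0.0, 93.0]
force: [0.7, 0.2, -0.1]
grip_width: 0.0871
grasp_force: 0.0
```

Run:
```python
from h import *
plan(.479,.3835,.2,93)
```

```text
t 26.32 pos [0.5386 0.2227 0.256 ] rot [-1.798e+02  1.000e-02  9.300e+01] q [ 28.  21. -66.  88.  19.  84. -36.] F [ 0.7  0.2 -0.1] w 0.0871
shift now [ 0.3274 -0.1018  0.1122] rows>= 3.0
turn [-0.0011  0.0001 -0.    ] deg [-0.2   0.01 -0.  ] rows>= 1.0
shift after turn [ 0.3274 -0.1022  0.1119]
```

Emit:
step_arm([
  {"angular": [0,0,0],"slide": [0.082,-0.0255,0],"jaw": 1},
  {"angular": [0,0,0],"slide": [0.082,-0.0255,0],"jaw": 1},
  {"angular": [0,0,0],"slide": [0.082,-0.0255,0],"jaw": 1},
  {"angular": [0,0,0],"slide": [0.082,-0.0255,0.05],"jaw": 1},
  {"angular": [0,0,0],"slide": [0,0,0],"jaw": 1},
  {"angular": [0,0,0],"slide": [0,0,0],"jaw": 1},
])

```text
time_s: 27.08
tool_pos: [0.4802, 0.3817, 0.2317]
tool_rot: [-179.8, 0.1, 93.0]
force: [0.3, -0.9, -0.8]
grip_width: 0.0869
grasp_force: 0.0
```

Run:
```python
from h import *
np.set_printoptions(precision=4,suppress=True)
print(state()['qpos']); snap('wrist','w10'); c=proj('w10',[.479,.3835,.11]); x,y=c.astype(int); print(c)
w=mask('w10',(0,0,150),(180,60,255),(x-45,y-45,x+45,y+45)); m=cv2.moments(w,True); d=(m['m10']/m['m00'],m['m01']/m['m00'])
print(d,onz('w10',d,.11)); plan(.479,.3835,.056,93)
```

```text
t 27.07 pos [0.4802 0.3817 0.2317] rot [-179.85    0.08   93.01] q [  8.  26. -65.  86.  24.  83. -55.] F [ 0.3 -0.9 -0.8] w 0.0869
[  7.5779  26.0801 -64.668   86.1179  23.5369  82.8627 -54.7903]
[322.9446 190.0724]
w10 mask [ 303  168   42   43 1360]
(323.375, 188.70955882352942) [0.4794 0.385  0.11  ]
t 27.12 pos [0.4811 0.3812 0.2323] rot [-179.91    0.06   92.9 ] q [  8.  26. -65.  86.  24.  83. -55.] F [ 0.4  0.2 -0.2] w 0.0872
shift now [ 0.0051 -0.0034  0.3526] rows>= 3.0
turn [-0.0005  0.0003 -0.0006] deg [-0.09  0.06 -0.1 ] rows>= 1.0
shift after turn [ 0.0048 -0.0039  0.3526]
```

Emit:
step_arm([
  {"angular": [0,0,0],"slide": [0.006,-0.003,0.04],"jaw": 1},
  {"angular": [0,0,0],"slide": [0,0,0.09],"jaw": 1},
  {"angular": [0,0,0],"slide": [0,0,0.09],"jaw": 1},
  {"angular": [0,0,0],"slide": [0,0,0.08],"jaw": 1},
  {"angular": [0,0,0],"slide": [0,0,0.051],"jaw": 1},
  {"angular": [0,0,0],"slide": [0,0,0],"jaw": 0.4},
  {"angular": [0,0,0],"slide": [0,0,0],"jaw": 0.4},
  {"angular": [0,0,0],"slide": [0,0,0],"jaw": 0.4},
  {"angular": [0,0,0],"slide": [0,0,0],"jaw": 0.4},
  {"angular": [0,0,0],"slide": [0,0,0],"jaw": 0.4},
], newtons=15)

```text
time_s: 28.38
tool_pos: [0.4792, 0.3855, 0.0584]
tool_rot: [180.0, -0.0, 93.0]
force: [-0.8, -0.6, 1.0]
grip_width: 0.0499
grasp_force: 15.0
```

Emit:
step_arm([
  {"angular": [0,0,0],"slide": [0,0,0],"jaw": 0.4},
  {"angular": [0,0,0],"slide": [0,0,0],"jaw": 0.4},
  {"angular": [0,0,0],"slide": [0,0,0],"jaw": 0.4},
], newtons=20)

```text
time_s: 28.75
tool_pos: [0.4792, 0.3856, 0.0584]
tool_rot: [180.0, -0.0, 93.0]
force: [1.1, -0.7, 5.8]
grip_width: 0.0497
grasp_force: 20.0
```

Emit:
step_arm([
  {"angular": [0,0,0],"slide": [0,0,-0.03],"jaw": 0.4},
  {"angular": [0,0,0],"slide": [0,0,-0.09],"jaw": 0.4},
  {"angular": [0,0,0],"slide": [0,0,-0.1],"jaw": 0.4},
  {"angular": [0,0,0],"slide": [0,0,-0.1],"jaw": 0.4},
  {"angular": [0,0,0],"slide": [0,0,-0.05],"jaw": 0.4},
  {"angular": [0,0,0],"slide": [0,0,0],"jaw": 0.4},
])

```text
time_s: 29.5
tool_pos: [0.479, 0.3863, 0.2449]
tool_rot: [179.9, -0.1, 93.0]
force: [-0.1, -0.4, -2.0]
grip_width: 0.0498
grasp_force: 20.0
```

Emit:
step_arm([
  {"angular": [0,0,0],"slide": [-0.06,0,0],"jaw": 0.4},
  {"angular": [0,0,0],"slide": [-0.11,-0.004,0],"jaw": 0.4},
  {"angular": [0,0,0],"slide": [-0.12,-0.004,0],"jaw": 0.4},
  {"angular": [0,0,0],"slide": [-0.12,-0.004,0],"jaw": 0.4},
  {"angular": [0,0,0],"slide": [-0.12,-0.004,0],"jaw": 0.4},
  {"angular": [0,0,0],"slide": [-0.12,-0.004,0],"jaw": 0.4},
  {"angular": [0,0,0],"slide": [-0.12,-0.004,0],"jaw": 0.4},
  {"angular": [0,0,0],"slide": [-0.12,-0.004,0],"jaw": 0.4},
  {"angular": [0,0,0],"slide": [-0.11,-0.004,0],"jaw": 0.4},
  {"angular": [0,0,0],"slide": [-0.08,-0.003,0],"jaw": 0.4},
])

```text
time_s: 30.75
tool_pos: [0.4875, -0.1579, 0.2408]
tool_rot: [-179.8, -0.1, 92.8]
force: [0.5, 0.5, -0.6]
grip_width: 0.0496
grasp_force: 20.0
```

Run:
```python
from h import *
plan(.4906,-.1703,.0584,93)
```

```text
t 30.75 pos [ 0.4875 -0.1579  0.2408] rot [-1.7981e+02 -5.0000e-02  9.2790e+01] q [ 71.   5. -59.  99.   5.  78.  14.] F [ 0.5  0.5 -0.6] w 0.0496
shift now [-0.0255  0.0061  0.3648] rows>= 3.0
turn [-0.0011 -0.0003 -0.0012] deg [-0.19 -0.05 -0.21] rows>= 1.0
shift after turn [-0.0252  0.0048  0.3648]
```

Emit:
step_arm([
  {"angular": [-0.001,0,-0.001],"slide": [-0.0245,0.006,0.05],"jaw": 0.4},
  {"angular": [0,0,0],"slide": [0,0,0.1],"jaw": 0.4},
  {"angular": [0,0,0],"slide": [0,0,0.1],"jaw": 0.4},
  {"angular": [0,0,0],"slide": [0,0,0.07],"jaw": 0.4},
  {"angular": [0,0,0],"slide": [0,0,0.01],"jaw": 0.4},
  {"angular": [0,0,0],"slide": [0,0,0],"jaw": 0.4},
])

```text
time_s: 31.5
tool_pos: [0.4932, -0.1667, 0.0778]
tool_rot: [179.9, -0.0, 93.2]
force: [-0.1, 0.7, 0.1]
grip_width: 0.0499
grasp_force: 20.0
```

Run:
```python
from h import *
plan(.4906,-.1703,.0584,93)
```

```text
t 31.5 pos [ 0.4932 -0.1667  0.0778] rot [ 1.7987e+02 -4.0000e-02  9.3160e+01] q [ 65.  18. -56. 110.  17.  61.   6.] F [-0.1  0.7  0.1] w 0.0499
shift now [-0.0068 -0.0057  0.0387] rows>= 1.0
turn [ 0.0007 -0.0002  0.0009] deg [ 0.13 -0.04  0.16] rows>= 1.0
shift after turn [-0.0068 -0.0056  0.0387]
```

Emit:
step_arm([
  {"angular": [0,0,0],"slide": [-0.006,-0.004,0.016],"jaw": 0.4},
  {"angular": [0,0,0],"slide": [0,0,0.014],"jaw": 0.4},
  {"angular": [0,0,0],"slide": [0,0,0.005],"jaw": 0.4},
  {"angular": [0,0,0],"slide": [0,0,0],"jaw": 0.4},
  {"angular": [0,0,0],"slide": [0,0,0],"jaw": 0.4},
])

```text
time_s: 32.12
tool_pos: [0.4917, -0.1701, 0.0603]
tool_rot: [179.8, 0.0, 93.2]
force: [-0.2, 0.3, -1.0]
grip_width: 0.0499
grasp_force: 20.0
```

Emit:
step_arm([
  {"angular": [0,0,0],"slide": [0,-0.001,0.002],"jaw": 0.4},
  {"angular": [0,0,0],"slide": [0,0,0.001],"jaw": 0.4},
  {"angular": [0,0,0],"slide": [0,0,0],"jaw": 0.4},
])

```text
time_s: 32.5
tool_pos: [0.491, -0.1701, 0.0586]
tool_rot: [179.9, -0.0, 93.1]
force: [-0.4, -1.2, -0.3]
grip_width: 0.0497
grasp_force: 20.0
```

Emit:
step_arm([
  {"angular": [0,0,0],"slide": [0,0,0.001],"jaw": 0.4},
  {"angular": [0,0,0],"slide": [0,0,0.001],"jaw": 0.4},
  {"angular": [0,0,0],"slide": [0,0,0],"jaw": 0.4},
])

```text
time_s: 32.88
tool_pos: [0.4912, -0.1702, 0.0583]
tool_rot: [179.9, 0.0, 93.2]
force: [-1.4, 0.6, 6.5]
grip_width: 0.0496
grasp_force: 20.0
```

Emit:
step_arm([
  {"angular": [0,0,0],"slide": [0,0,0],"jaw": 0.85},
  {"angular": [0,0,0],"slide": [0,0,0],"jaw": 0.85},
  {"angular": [0,0,0],"slide": [0,0,0],"jaw": 0.85},
  {"angular": [0,0,0],"slide": [0,0,-0.05],"jaw": 0.85},
  {"angular": [0,0,0],"slide": [0,0,-0.1],"jaw": 0.85},
  {"angular": [0,0,0],"slide": [0,0,-0.12],"jaw": 1},
  {"angular": [0,0,0],"slide": [0,0,-0.11],"jaw": 1},
  {"angular": [0,0,0],"slide": [-0.08,0,-0.09],"jaw": 1},
  {"angular": [0,0,0],"slide": [-0.06,0,0],"jaw": 1},
  {"angular": [0,0,0],"slide": [0,0,0],"jaw": 1},
])

```text
time_s: 34.12
tool_pos: [0.4936, -0.2433, 0.2924]
tool_rot: [179.8, -0.0, 92.9]
force: [-0.2, 0.1, 1.0]
grip_width: 0.0867
grasp_force: 0.0
```

Run:
```python
from h import *
np.set_printoptions(precision=4,suppress=True)
print(state()['qpos']); f='w11'; snap('wrist',f); c=proj(f,[.4906,-.1712,.11]); x,y=c.astype(int); print(c)
w=mask(f,(0,0,150),(180,60,255),(x-40,max(y-40,0),x+40,y+40)); m=cv2.moments(w,True); d=(m['m10']/m['m00'],m['m01']/m['m00'])
print('bottle',d,onz(f,d,.11))
h=cv2.cvtColor(cv2.imread('pics/w11.png'),cv2.COLOR_BGR2HSV); g=cv2.inRange(h,(60,50,60),(100,255,255)); x,y=proj(f,[.4965,-.284,.045]).astype(int)
k=np.zeros_like(g); k[y-60:min(y+60,255),x-28:x+28]=g[y-60:min(y+60,255),x-28:x+28]; print('cutter rows',np.where(k.any(1))[0][[0,-1]]); fit([(f,np.uint8(k>0))],[.496,-.284,.05],.034,(.041,.094,.017))
plan(.588,.255,.26,93)
```

```text
t 34.12 pos [ 0.4936 -0.2433  0.2924] rot [179.85  -0.01  92.87] q [ 75.  10. -57.  90.   9.  85.  20.] F [-0.2  0.1  1. ] w 0.0867
[ 74.6756  10.2856 -57.4007  89.7477   8.624   84.5896  19.7648]
[323.7562 118.3894]
w11 mask [ 283   88   60   54 1568]
bottle (316.8871173469388, 113.97321428571429) [ 0.4823 -0.1666  0.11  ]
cutter rows [164 223]
fit [ 0.4949 -0.2857  0.051 ] yaw 2.92 cost 0.171
t 34.17 pos [ 0.4939 -0.2409  0.2921] rot [179.87  -0.08  93.03] q [ 75.  10. -58.  90.   9.  85.  20.] F [-0.1  0.7 -0.3] w 0.087
shift now [0.9803 0.2404 0.0662] rows>= 9.0
turn [ 0.0007 -0.0005  0.0002] deg [ 0.13 -0.08  0.03] rows>= 1.0
shift after turn [0.9805 0.2399 0.0642]
```

Run:
```python
from h import *
np.set_printoptions(precision=4,suppress=True)
f='w11'; im=cv2.imread('pics/w11.png'); h=cv2.cvtColor(im,cv2.COLOR_BGR2HSV)
for v in (150,180,200,215):
    m=cv2.inRange(h,(0,0,v),(180,60,255)); k=np.zeros_like(m); k[70:165,270:375]=m[70:165,270:375]
    k=cv2.morphologyEx(k,cv2.MORPH_OPEN,cv2.getStructuringElement(cv2.MORPH_ELLIPSE,(15,15)))
    n,l,st,ce=cv2.connectedComponentsWithStats(k)
    for s,c in zip(st[1:],ce[1:]): print(v,s,c,onz(f,c,.11))
cv2.imwrite('pics/w11c.png',cv2.resize(im[60:240,230:420],None,fx=3,fy=3))
```

```text
150 [ 307  101   36   38 1039] [324.2782 119.3378] [ 0.4913 -0.1722  0.11  ]
180 [307 101  35  37 988] [324.2905 119.1508] [ 0.4913 -0.172   0.11  ]
200 [308 102  34  36 966] [324.3768 119.2246] [ 0.4914 -0.1721  0.11  ]
215 [308 102  34  35 950] [324.3263 119.0589] [ 0.4913 -0.1719  0.11  ]
```

Bottle placed at (0.491, −0.172) against a target of (0.4906, −0.1712). Now the dropper.

Emit:
step_arm([
  {"angular": [0,0,0],"slide": [0.109,0.04,0],"jaw": 1},
  {"angular": [0,0,0],"slide": [0.109,0.04,0],"jaw": 1},
  {"angular": [0,0,0],"slide": [0.109,0.04,0],"jaw": 1},
  {"angular": [0,0,0],"slide": [0.109,0.04,0.01],"jaw": 1},
  {"angular": [0,0,0],"slide": [0.109,0.03,0.015],"jaw": 1},
  {"angular": [0,0,0],"slide": [0.109,0.03,0.015],"jaw": 1},
  {"angular": [0,0,0],"slide": [0.109,0.02,0.015],"jaw": 1},
  {"angular": [0,0,0],"slide": [0.109,0,0.015],"jaw": 1},
  {"angular": [0,0,0],"slide": [0.108,0,0],"jaw": 1},
  {"angular": [0,0,0],"slide": [0,0,0],"jaw": 1},
])

```text
time_s: 35.42
tool_pos: [0.5826, 0.2641, 0.2579]
tool_rot: [180.0, -0.2, 93.9]
force: [0.9, -0.4, 0.6]
grip_width: 0.0873
grasp_force: 0.0
```

Run:
```python
from h import *
np.set_printoptions(precision=4,suppress=True)
print(state()['qpos']); f='w12'; snap('wrist',f); a=proj(f,[.588,.255,.102]);b=proj(f,[.588,.255,0]); print(a,b)
x,y=((a+b)/2).astype(int)
im=cv2.imread('pics/w12.png'); cv2.imwrite('pics/w12c.png',cv2.resize(im[y-50:y+50,x-60:x+60],None,fx=6,fy=6,interpolation=cv2.INTER_CUBIC)); print(x-60,y-50)
```

```text
t 35.42 pos [0.5826 0.2641 0.2579] rot [179.97  -0.22  93.9 ] q [ 18.  28. -62.  80.  24.  86. -39.] F [ 0.9 -0.4  0.6] w 0.0873
[ 17.6038  27.7547 -62.1971  80.2011  24.2223  86.1982 -39.3481]
[327.6423 191.9033] [326.5481 173.1192]
267 132
```

View pics/w12c.png

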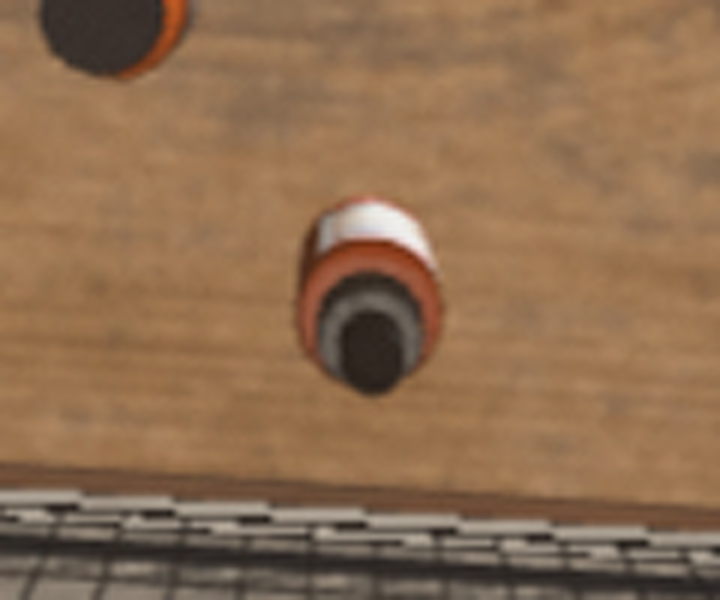

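The crop shows the dropper with its shoulder circle centred near (328.7,184) and its bulb near (329,192).

Run:
```python
from h import *
np.set_printoptions(precision=4,suppress=True)
print(onz('w12',(328.7,184),.065),onz('w12',(329.2,192),.1),onz('w12',(329.2,191),.1))
plan(.589,.2545,.036,93.5)
```

```text
[0.59   0.2551 0.065 ] [0.5899 0.2544 0.1   ] [0.5898 0.2557 0.1   ]
t 35.48 pos [0.5844 0.2603 0.2578] rot [179.93  -0.08  93.61] q [ 18.  28. -62.  80.  24.  86. -39.] F [ 0.7 -0.1 -0.2] w 0.0872
shift now [-0.0128  0.0079  0.4435] rows>= 4.0
turn [ 0.0004 -0.0004  0.0006] deg [ 0.07 -0.08  0.11] rows>= 1.0
shift after turn [-0.0122  0.0085  0.4435]
```

Emit:
step_arm([
  {"angular": [0,0,0],"slide": [-0.0148,0.012,0],"jaw": 1},
  {"angular": [0,0,0],"slide": [0,0,0.11],"jaw": 1},
  {"angular": [0,0,0],"slide": [0,0,0.11],"jaw": 1},
  {"angular": [0,0,0],"slide": [0,0,0.08],"jaw": 1},
  {"angular": [0,0,0],"slide": [0,0,0],"jaw": 1},
  {"angular": [0,0,0],"slide": [0,0,0],"jaw": 1},
])

```text
time_s: 36.22
tool_pos: [0.5955, 0.248, 0.1098]
tool_rot: [179.7, -0.0, 93.0]
force: [-0.0, -0.4, 1.0]
grip_width: 0.087
grasp_force: 0.0
```

Run:
```python
from h import *
plan(.590,.255,.040,93)
```

```text
t 36.23 pos [0.5955 0.248  0.1098] rot [ 1.7973e+02 -5.0000e-02  9.3020e+01] q [ 17.  34. -58.  90.  30.  72. -42.] F [-0.  -0.4  1. ] w 0.087
shift now [ 0.0144 -0.011   0.1395] rows>= 2.0
turn [ 0.0015 -0.0003  0.0001] deg [ 0.27 -0.05  0.02] rows>= 1.0
shift after turn [ 0.0146 -0.0103  0.1396]
```

Emit:
step_arm([
  {"angular": [0.0015,0,0],"slide": [0.013,-0.009,0],"jaw": 1},
  {"angular": [0,0,0],"slide": [0,0,0],"jaw": 1},
  {"angular": [0,0,0],"slide": [0,0,0],"jaw": 1},
])

```text
time_s: 36.6
tool_pos: [0.5894, 0.2554, 0.1087]
tool_rot: [-179.9, -0.0, 93.2]
force: [-0.1, -0.2, 0.4]
grip_width: 0.0872
grasp_force: 0.0
```

Emit:
step_arm([
  {"angular": [0,0,0],"slide": [0,0,0.05],"jaw": 1},
  {"angular": [0,0,0],"slide": [0,0,0.05],"jaw": 1},
  {"angular": [0,0,0],"slide": [0,0,0.03],"jaw": 1},
  {"angular": [0,0,0],"slide": [0,0,0.009],"jaw": 1},
  {"angular": [0,0,0],"slide": [0,0,0],"jaw": 1},
])

```text
time_s: 37.22
tool_pos: [0.5892, 0.2553, 0.0388]
tool_rot: [-179.9, -0.0, 93.2]
force: [-0.3, -0.4, 0.9]
grip_width: 0.0869
grasp_force: 0.0
```

Emit:
step_arm([
  {"angular": [0,0,0],"slide": [0,0,0],"jaw": 0.2},
  {"angular": [0,0,0],"slide": [0,0,0],"jaw": 0.2},
  {"angular": [0,0,0],"slide": [0,0,0],"jaw": 0.2},
  {"angular": [0,0,0],"slide": [0,0,0],"jaw": 0.2},
  {"angular": [0,0,0],"slide": [0,0,0],"jaw": 0.2},
  {"angular": [0,0,0],"slide": [0,0,0],"jaw": 0.2},
  {"angular": [0,0,0],"slide": [0,0,0],"jaw": 0.2},
  {"angular": [0,0,0],"slide": [0,0,0],"jaw": 0.2},
  {"angular": [0,0,0],"slide": [0,0,0],"jaw": 0.2},
], newtons=15)

```text
time_s: 38.35
tool_pos: [0.589, 0.255, 0.0384]
tool_rot: [-179.9, -0.0, 93.1]
force: [-0.1, 0.0, 0.2]
grip_width: 0.0318
grasp_force: 15.0
```

Emit:
step_arm([
  {"angular": [0,0,0],"slide": [0,0,-0.03],"jaw": 0.2},
  {"angular": [0,0,0],"slide": [0,0,-0.1],"jaw": 0.2},
  {"angular": [0,0,0],"slide": [0,0,-0.11],"jaw": 0.2},
  {"angular": [0,0,0],"slide": [0,0,-0.11],"jaw": 0.2},
  {"angular": [0,0,0],"slide": [0,0,-0.07],"jaw": 0.2},
  {"angular": [0,0,0],"slide": [0,0,0],"jaw": 0.2},
])

```text
time_s: 39.1
tool_pos: [0.5904, 0.2566, 0.2529]
tool_rot: [179.8, -0.1, 93.2]
force: [0.1, -0.3, -0.8]
grip_width: 0.0322
grasp_force: 15.0
```

Emit:
step_arm([
  {"angular": [0,0,0],"slide": [-0.07,-0.014,0],"jaw": 0.2},
  {"angular": [0,0,0],"slide": [-0.115,-0.022,0],"jaw": 0.2},
  {"angular": [0,0,0],"slide": [-0.115,-0.022,0],"jaw": 0.2},
  {"angular": [0,0,0],"slide": [-0.115,-0.022,0],"jaw": 0.2},
  {"angular": [0,0,0],"slide": [-0.115,-0.022,0],"jaw": 0.2},
  {"angular": [0,0,0],"slide": [-0.115,-0.022,0],"jaw": 0.2},
  {"angular": [0,0,0],"slide": [-0.115,-0.022,0],"jaw": 0.2},
  {"angular": [0,0,0],"slide": [-0.115,-0.022,0],"jaw": 0.2},
  {"angular": [0,0,0],"slide": [-0.115,-0.022,0],"jaw": 0.2},
  {"angular": [0,0,0],"slide": [-0.115,-0.022,0],"jaw": 0.2},
])

```text
time_s: 40.35
tool_pos: [0.5128, -0.3041, 0.2479]
tool_rot: [-179.8, -0.0, 93.1]
force: [0.7, -0.2, -0.5]
grip_width: 0.0319
grasp_force: 15.0
```

Emit:
step_arm([
  {"angular": [0,0,0],"slide": [-0.1,-0.02,0],"jaw": 0.2},
  {"angular": [0,0,0],"slide": [-0.06,-0.01,0],"jaw": 0.2},
  {"angular": [0,0,0],"slide": [0,0,0],"jaw": 0.2},
])

```text
time_s: 40.72
tool_pos: [0.5012, -0.3864, 0.2467]
tool_rot: [-179.8, -0.1, 92.8]
force: [-0.7, -0.0, -0.8]
grip_width: 0.0317
grasp_force: 15.0
```

Run:
```python
from h import *
plan(.5019,-.3879,.0384,93)
```

```text
t 40.73 pos [ 0.5012 -0.3864  0.2467] rot [-1.7975e+02 -1.0000e-01  9.2840e+01] q [ 76.  25. -55.  82.  20.  84.  24.] F [-0.7 -0.  -0.8] w 0.0317
shift now [-0.0038  0.0031  0.4166] rows>= 4.0
turn [-0.0014 -0.0006 -0.0009] deg [-0.25 -0.1  -0.16] rows>= 1.0
shift after turn [-0.003   0.0013  0.4167]
```

Emit:
step_arm([
  {"angular": [-0.0014,0,0],"slide": [-0.003,0.001,0.06],"jaw": 0.2},
  {"angular": [0,0,0],"slide": [0,0,0.11],"jaw": 0.2},
  {"angular": [0,0,0],"slide": [0,0,0.11],"jaw": 0.2},
  {"angular": [0,0,0],"slide": [0,0,0.08],"jaw": 0.2},
  {"angular": [0,0,0],"slide": [0,0,0.02],"jaw": 0.2},
  {"angular": [0,0,0],"slide": [0,0,0],"jaw": 0.2},
])

```text
time_s: 41.48
tool_pos: [0.5047, -0.3837, 0.0591]
tool_rot: [179.9, -0.0, 93.2]
force: [0.4, 0.1, -0.5]
grip_width: 0.0318
grasp_force: 15.0
```

Run:
```python
from h import *
plan(.5019,-.3879,.0384,93)
```

```text
t 41.48 pos [ 0.5047 -0.3837  0.0591] rot [ 1.7986e+02 -4.0000e-02  9.3210e+01] q [ 73.  33. -51.  94.  27.  66.  19.] F [ 0.4  0.1 -0.5] w 0.0318
shift now [-0.008  -0.0061  0.0414] rows>= 1.0
turn [ 0.0008 -0.0002  0.0012] deg [ 0.14 -0.04  0.21] rows>= 1.0
shift after turn [-0.008  -0.006   0.0414]
```

Emit:
step_arm([
  {"angular": [0,0,0],"slide": [-0.0075,-0.005,0.015],"jaw": 0.2},
  {"angular": [0,0,0],"slide": [0,0,0.015],"jaw": 0.2},
  {"angular": [0,0,0],"slide": [0,0,0.006],"jaw": 0.2},
  {"angular": [0,0,0],"slide": [0,0,0],"jaw": 0.2},
  {"angular": [0,0,0],"slide": [0,0,0],"jaw": 0.2},
])

```text
time_s: 42.1
tool_pos: [0.5022, -0.3884, 0.0409]
tool_rot: [179.9, 0.0, 93.2]
force: [0.6, 0.5, -0.7]
grip_width: 0.0321
grasp_force: 15.0
```

Emit:
step_arm([
  {"angular": [0,0,0],"slide": [0.001,0,0.003],"jaw": 0.2},
  {"angular": [0,0,0],"slide": [0,0,0.002],"jaw": 0.2},
  {"angular": [0,0,0],"slide": [0,0,0],"jaw": 0.2},
])

```text
time_s: 42.48
tool_pos: [0.5021, -0.388, 0.0384]
tool_rot: [179.9, 0.0, 93.2]
force: [0.3, 0.6, 1.5]
grip_width: 0.0323
grasp_force: 15.0
```

Emit:
step_arm([
  {"angular": [0,0,0],"slide": [0,0,0.001],"jaw": 0.2},
  {"angular": [0,0,0],"slide": [0,0,0],"jaw": 0.2},
])

```text
time_s: 42.72
tool_pos: [0.5022, -0.3881, 0.0383]
tool_rot: [179.9, 0.0, 93.1]
force: [-1.4, 0.5, 4.8]
grip_width: 0.0315
grasp_force: 15.0
```

Emit:
step_arm([
  {"angular": [0,0,0],"slide": [0,0,0],"jaw": 0.5},
  {"angular": [0,0,0],"slide": [0,0,0],"jaw": 0.7},
  {"angular": [0,0,0],"slide": [0,0,0],"jaw": 0.7},
  {"angular": [0,0,0],"slide": [0,0,-0.04],"jaw": 0.7},
  {"angular": [0,0,0],"slide": [0,0,-0.1],"jaw": 0.7},
  {"angular": [0,0,0],"slide": [0,0,-0.11],"jaw": 0.7},
  {"angular": [0,0,0],"slide": [0,0,-0.12],"jaw": 1},
  {"angular": [0,0,0],"slide": [0,-0.03,-0.11],"jaw": 1},
  {"angular": [0,0,0],"slide": [0,-0.03,-0.1],"jaw": 1},
  {"angular": [0,0,0],"slide": [0,0,0],"jaw": 1},
])

```text
time_s: 43.98
tool_pos: [0.4727, -0.3904, 0.3339]
tool_rot: [179.5, 0.4, 93.1]
force: [0.0, 0.5, 0.4]
grip_width: 0.0858
grasp_force: 0.0
```

Run:
```python
from h import *
np.set_printoptions(precision=4,suppress=True)
state(); f='w13'; snap('wrist',f); snap('side','s13')
for n,p in dict(bot=[.491,-.172,.11],car=[.4965,-.284,.034],drop0=[.5019,-.3879,.0],droptop=[.5019,-.3879,.102],dsh=[.5019,-.3879,.065]).items(): print(n,proj(f,p).round(1),proj('s13',p).round(1))
a=cv2.imread('pics/w13.png'); b=cv2.imread('pics/s13.png')
x,y=proj(f,[.47,-.3,.03]).astype(int); u,v=proj('s13',[.47,-.3,.03]).astype(int)
y0=max(y-100,0); print('w',x-65,y0,'s',u-40,v-60)
A=cv2.resize(a[y0:y0+200,x-65:x+68],None,fx=3,fy=3,interpolation=cv2.INTER_CUBIC); B=cv2.resize(b[v-60:v+60,u-40:u+40],None,fx=5,fy=5,interpolation=cv2.INTER_CUBIC)
C=np.zeros((600,800,3),np.uint8); C[:A.shape[0],:A.shape[1]]=A; C[:600,400:800]=B; cv2.imwrite('pics/f13.png',C)
```

```text
t 43.98 pos [ 0.4727 -0.3904  0.3339] rot [179.52   0.4   93.09] q [ 81.  20. -57.  77.  17.  91.  28.] F [0.  0.5 0.4] w 0.0858
bot [348.2 -14.8] [301.3 212. ]
car [341.2  92. ] [302.3 257.4]
drop0 [338.5 156. ] [303.5 291.9]
droptop [342.9 168.1] [303.8 258.2]
dsh [341.1 163.1] [303.7 270.7]
w 258 2 s 252 201
```

View pics/f13.png

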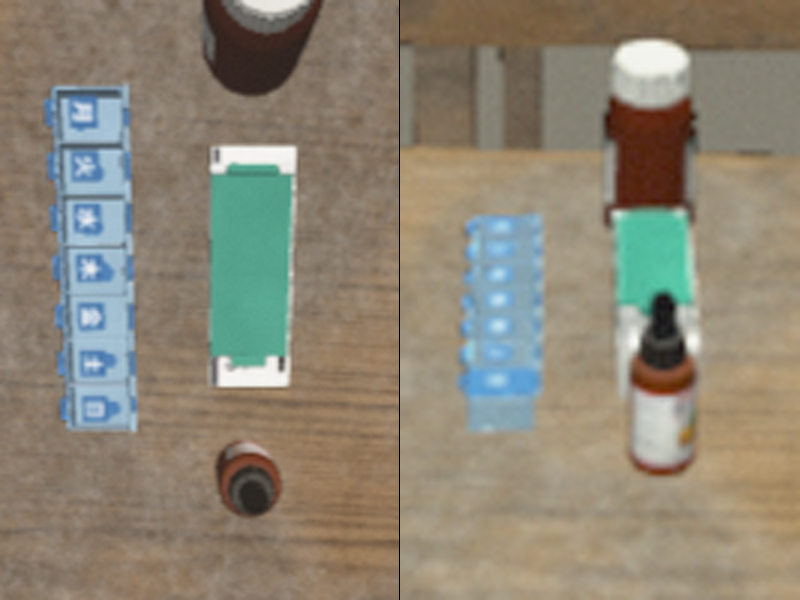

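The final view shows everything standing as planned: the dropper shoulder is at about (341,163) against a predicted (341,163), the cutter is centred on the carton, and the bottle is off the left end. I'm handing in.

```bash
python3 -c "
from cell import env
print(env.sign_off())"
```

```text
the job is handed in; nothing more can be done
None
```

I handed the job in at about 44 s: the carton, cutter, tablet bottle and dropper bottle are all set out around the organiser as asked, each within about 1 mm of its target by my camera measurements; the hand-in gave no verdict.

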